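# Tighten the spice jar lids and shelve the jars

### The arm

A 6-joint arm with a two-finger parallel gripper is mounted at the origin on a cart in front of the work surface, level with it; the furniture and walls round the work are solid. World frame = base frame: x ahead of the robot, y to its left, z up, the work surface at z = 0. Lengths are in m, angles in rad, forces in N, time in s.
With the tool pointing down it reaches from about 0.325 to 0.85 m from the base axis. Payload 4.4 kg.
Tool frame: the origin (TCP) lies at the very end of the fingers, on their centre line; the grasp point (between the pads) lies 19 mm behind it; x points along the fingers, y is the direction in which the jaws open and shut, and the axes are right-handed (so a half turn about x gives the same grasp; the last joint's range is limited). The gripper opens to 94 mm and grips with 3 to 60 N. Pads are 16 mm wide; open, the fingers measure 119 mm over their backs; the gripper's body (75 mm by 177 mm) begins 78 mm behind the grasp point.
Start: joints at [-1.29, 0.207, 1.542, -0, 1.393, -0.15], TCP at [0.241, -0.522, 0.205] pointing down, gripper open.
Joint ranges: [-2.73, 2.73], [-0.86, 2.22], [0.23, 2.46], [-1.11, 4.25], [0.08, 2.63], [-2.82, 2.82]. Speed limits (rad/s): [2.79, 2.79, 3.14, 3.14, 3.14, 3.14].

### API

Orientations are given as a unit quaternion [x, y, z, w].
In Python, from workcell import monitor, read_camera, job_done gives the robot as it stands. The module is installed in compiled form; this text tells all that it offers.
- The arm moves only by the tool step_arm, never from a script. Its argument "motion" is a list of rows, each an object with "dp": the shift along the tool's x, y, z in cm, a list of three; "twist": the turn, a rotation vector about the tool's x, y, z in degrees, a list of three. A call has exactly 5 rows; each row is the pose to reach, as a shift and turn from the pose commanded when the call began, along the tool's axes at that moment; what a row does not reach only later rows make up. A row lasts 1/8 s, in which the tool goes at most 62.5 mm and 10.7 degrees, less where a joint would pass 70% of its speed; a pose out of reach is approached as far as the arm can. A call with a gripper value outside its range is refused whole. "fingers" is the closure in counts, from 0 (fully open) to 255 (shut), set as the call begins (left out, the last holds). The fingers move at their own pace and stop on an object; "newtons" is the grip in N (left out, the last holds). Time passes only in rows, so rows that repeat a pose let the fingers close, or fill a call up. It gives the time, the measured TCP pose, the force and the opening at its end, in the units of the state.
- monitor.state(): the state, without advancing time (a new reading comes with each control period).
- read_camera(name): name is "scene" or "top"; returns a dict with "frame" (384x512x3 uint8, blue, green, red), "z_map" (384x512 float32, m along the optical axis (not along the pixel's ray), 0 where there is no reading), "fov_y" (degrees; the focal length in pixels is half the picture's height over the tangent of half this angle, whatever the lens; pixels are square), "cx", "cy" (the principal point, pixels), "rvec" (rotation vector, rad) and "tvec" (3), from world to camera coordinates, as OpenCV has them. Camera axes: x right, y down, z forward; pixel columns grow to the right and rows downward; lengths in m; the calibration is good to about 2 mm. A picture is of the moment at which its call begins.
- job_done(): hands the job in, once; it reports no verdict.
The state is a dict: "clock": time; "joints": joint angles; "qd": joint speeds; "tau": joint torques, N m; "position": TCP position; "orientation": TCP orientation; "wrist_force": force on the tool from outside, world axes, zero at the start; "wrist_torque": the same for the moment, N m; "grip_width": finger opening in m.
Only numpy, scipy, OpenCV 4.12 (cv2) and the standard library are available. Lean on these libraries where they do the work, as an engineer would, in place of code of your own. Each camera call takes 0.05 s, during which the arm holds its last target.

### The job

The two refilled spice jars in the leaning stand are to go back on the little shelf, but their lids may not be screwed down properly. Find out which lids are loose and screw them fully home while the jars are still held in the stand, then set both jars down gently, upright, on the shelf board with their lids tight, leaving the salt shaker and the cup where they are.

Things in the scene. Friction and masses are not known exactly. Their poses are not given: they have to be found in the camera images.
- jar_stand: Leaning jar stand, fixed: brown wooden trough, 148 mm wide, with two square pockets side by side, on a dark wire frame. Origin on the worktop under it; x points away from the cook, y to the left along the trough. The pockets lean 25 degrees (0.44 rad) from vertical towards the cook: a jar in it has its upward axis along (-0.42, 0, 0.91) of this frame, give or take the 2 degrees of slack.
- stand_floor (a point): Point midway between the floors of the two pockets (22, 0, 36 mm in the stand's frame, whose axes it has). The pocket floors' middles lie 42.5 mm to either side along y. Pockets are 51 mm square, 42 mm deep along the lean (front wall 56 mm) and keep the square jars from turning.
- shelf: Low light-wood worktop shelf, fixed: board 110 mm deep (x, away from the cook) by 250 mm wide (y, to the left), its top 85 mm above the worktop; a thin wire rail runs 22 mm above the board along its back edge, 49 mm behind the middle. Origin on the worktop under the middle of the board. Open above.
- shelf_top (a point): Middle of the shelf board's upper face; same axes as the shelf. The salt shaker stands near the left end (y about +90 mm); the rest of the board is free.
- shaker_mid (a point): Centre of the glass salt shaker (44 mm wide, 90 mm high) standing on the left end of the shelf; a bystander.
- cup_mid (a point): Centre, half-way up, of the green and white espresso cup (64 x 89 mm with handle, 48 mm high) on the worktop; a bystander.
- jar_red_mid (a point): Centre, half-way up, of the square glass jar with dark red powder: body 47 mm square, 83 mm high; 108 mm in all with its round black lid home; about 0.24 kg. z is the jar's upward axis (base 54 mm below this point); x and y are square to its sides, in the stand y along the stand's y. Can be lifted by its lid.
- lid_red_mid (a point): Centre of that jar's black ribbed screw lid, 43 mm across and 22 mm high, z along its axis (outward). The glass shoulder is 3 mm below the lid's lower edge when it is home. White dashes on its side and top line up with one on the jar's upper front face (cook's side) when it is home.
- lid_red (a joint): Turn of that jar's screw lid in rad: 0 = fully home against its stop, growing as it is unscrewed (anticlockwise seen from above the lid), up to 1.4. It rises 2.5 mm per rad, turns with a light drag of 0.05 N m and stays where it is left.
- jar_green_mid (a point): Centre, half-way up, of the square glass jar with green herbs: body 47 mm square, 83 mm high; 108 mm in all with its round black lid home; about 0.24 kg. z is the jar's upward axis (base 54 mm below this point); x and y are square to its sides, in the stand y along the stand's y. Can be lifted by its lid.
- lid_green_mid (a point): Centre of that jar's black ribbed screw lid, 43 mm across and 22 mm high, z along its axis (outward). The glass shoulder is 3 mm below the lid's lower edge when it is home. White dashes on its side and top line up with one on the jar's upper front face (cook's side) when it is home.
- lid_green (a joint): Turn of that jar's screw lid in rad: 0 = fully home against its stop, growing as it is unscrewed (anticlockwise seen from above the lid), up to 1.4. It rises 2.5 mm per rad, turns with a light drag of 0.05 N m and stays where it is left.

How it is judged:
At the end, for the whole second after the job is handed in: Both lids are within 0.1 rad of fully home; both jars stand on the shelf board at rest, upright within 0.1 rad, their centres at least 10 mm inside its edges; the salt shaker and the cup are within 30 mm of where they started (value of joint each of lid_red, lid_green below 0.1 rad and x of jar_red_mid in the frame of shelf_top between -0.045 and 0.045 m and y of jar_red_mid in the frame of shelf_top between -0.115 and 0.115 m and z of jar_red_mid in the frame of shelf_top between 0.048 and 0.06 m and angle between each of jar_red_mid, jar_green_mid's own z axis and vertical below 0.1 rad and x of jar_green_mid in the frame of shelf_top between -0.045 and 0.045 m and y of jar_green_mid in the frame of shelf_top between -0.115 and 0.115 m and z of jar_green_mid in the frame of shelf_top between 0.048 and 0.06 m and distance of each of shaker_mid, cup_mid from where it was at the start of the episode below 0.03 m and linear speed of each of jar_red, jar_green below 0.02 m/s); the robot touches nothing.
It fails at once if the red jar is taken out of the stand while its lid is still loose (more than 0.12 rad from its stop) (value of joint lid_red above 0.12 rad and height (world z) of jar_red_mid above 0.112 m).
It fails at once if the green jar is taken out of the stand while its lid is still loose (more than 0.12 rad from its stop) (value of joint lid_green above 0.12 rad and height (world z) of jar_green_mid above 0.112 m).
It fails at once if a jar is tipped over (more than 60 degrees from upright) (angle between any of jar_red_mid, jar_green_mid's own z axis and vertical above 1.05 rad).
It fails at once if a jar is dropped or flung (moves faster than 0.5 m/s while the fingers do not hold it) ((linear speed of jar_red above 0.5 m/s and contact force between the fingers and jar_red below 0.2 N) or (linear speed of jar_green above 0.5 m/s and contact force between the fingers and jar_green below 0.2 N)).
It fails at once if the salt shaker or the espresso cup is knocked over or moved more than 40 mm (angle between any of shaker_mid, cup_mid's own z axis and vertical above 0.5 rad or distance of any of shaker_mid, cup_mid from where it was at the start of the episode above 0.04 m).
It also fails if it takes over 48 s, if anything falls off the work surface, if the arm or the gripper's body presses on something with over 40 N, if the wrist force passes 120 N, or if a joint passes its speed limit or range.

## Working session

There is one attempt and no reset: what is moved stays moved. The work goes in short steps, Python scripts to look and compute and a tool call to move; the robot and the scene stay as the last step left them, time stands still between calls to the robot, and variables do not carry over. Pictures are saved under pics/ and viewed, and the job is handed in when it is done.

Besides the shell and the picture viewer there is one more tool, called after "Call:" by a JSON object that holds its "api" and its "payload". step_arm: Moves the arm, as the interface text tells. Its arguments: {"type":"object","properties":{"motion":{"type":"array"},"fingers":{"type":"number"},"newtons":{"type":"number"}},"required":["motion"]}

```bash
mkdir -p pics; ls; python3 - <<'E'
from workcell import monitor, read_camera
import cv2,numpy as np
s=monitor.state(); print(s)
for n in("scene","top"):
    c=read_camera(n); cv2.imwrite(f"pics/{n}0.png",c["frame"]); np.savez(f"{n}0.npz",**{k:c[k] for k in c})
    R=cv2.Rodrigues(np.array(c["rvec"],float))[0]; t=np.array(c["tvec"],float).ravel()
    print(n,c["fov_y"],c["cx"],c["cy"],"campos",-R.T@t, "fwd",R[2])
E
```

```text
pics
{'clock': 0.0, 'joints': array([-1.28948796e+00,  2.07417713e-01,  1.54289117e+00,  3.94387194e-05,
        1.39349748e+00, -1.50489507e-01]), 'qd': array([-0.00298216,  0.00034981,  0.0014451 , -0.00082341, -0.00043599,
       -0.00052939]), 'tau': array([ 1.74160516e-03, -3.70870972e+01, -2.81413668e+01,  6.98023802e-02,
        3.61273647e-02, -1.74171801e-04]), 'position': array([ 0.24042901, -0.52146439,  0.20432188]), 'orientation': array([-0.69065338, -0.15225974,  0.69072831, -0.15069597]), 'wrist_force': array([ 0.79113088, -0.29513395,  0.78316042]), 'wrist_torque': array([ 0.02363272,  0.00927127, -0.00973139]), 'grip_width': 0.0940875394557162}
scene 47.65699418071273 255.81275257107944 193.2852025000813 campos [-0.15001098 -0.56051149  0.45087031] fwd [ 0.79777828  0.43481114 -0.41771891]
top 49.36623449301665 259.4818662200734 196.15534223290138 campos [ 0.42983178 -0.21226496  0.93552003] fwd [ 0.13335852  0.00999745 -0.99101744]
```

View pics/scene0.png

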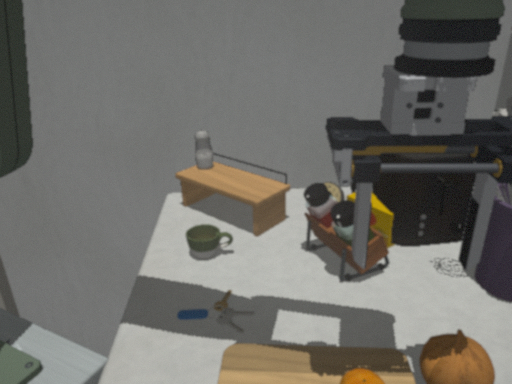

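View pics/top0.png

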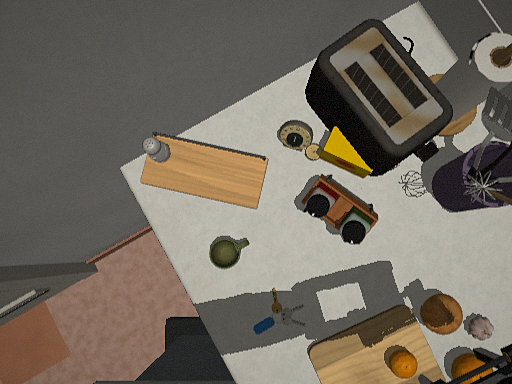

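The top view shows the shelf around (205,170), the shaker at (155,150), the cup at (225,250), and the stand at (338,210) with lids at (319,204) and (354,231). The toaster and a yellow object sit close behind the stand. Next I'll zoom in and take 3D measurements.

```bash
cat > h.py <<'E'
import numpy as np,cv2
def load(f):
    return dict(np.load(f))
def cam(c):
    R=cv2.Rodrigues(np.array(c["rvec"],float))[0]; t=np.array(c["tvec"],float).ravel()
    H=c["frame"].shape[0]; f=H/2/np.tan(np.radians(float(c["fov_y"]))/2)
    return R,t,f,float(c["cx"]),float(c["cy"])
def cloud(c):
    R,t,f,cx,cy=cam(c); z=c["z_map"]; v,u=np.mgrid[:z.shape[0],:z.shape[1]]
    P=np.stack([(u-cx)/f*z,(v-cy)/f*z,z],-1)
    return (P-t)@R
def proj(c,p):
    R,t,f,cx,cy=cam(c); q=np.atleast_2d(p)@R.T+t
    return np.c_[q[:,0]/q[:,2]*f+cx,q[:,1]/q[:,2]*f+cy]
def crop(c,u0,v0,u1,v1,s,name):
    cv2.imwrite(name,cv2.resize(c["frame"][v0:v1,u0:u1],None,fx=s,fy=s,interpolation=cv2.INTER_CUBIC))
E
python3 - <<'E'
from h import *
a=load("top0.npz");b=load("scene0.npz")
crop(a,280,160,400,260,6,"pics/t1.png"); crop(b,290,165,400,285,5,"pics/s1.png")
for c,n,pts in((a,"top",[(319,204),(354,231),(338,210),(310,190),(205,170),(155,148),(225,250),(144,180),(259,207),(267,158),(154,133),(340,300)]),(b,"scene",[(320,195),(345,215),(235,180)])):
    C=cloud(c); print(n)
    for u,v in pts: print((u,v),C[v,u].round(4), (c["z_map"]>0).mean().round(2))
E
```

```text
top
(319, 204) [ 0.5218 -0.3186  0.1368] 1.0
(354, 231) [ 0.4698 -0.3836  0.1389] 1.0
(338, 210) [ 0.5164 -0.3658  0.0747] 1.0
(310, 190) [ 0.5581 -0.3086  0.0761] 1.0
(205, 170) [ 0.5998 -0.0904  0.0826] 1.0
(155, 148) [ 0.6244 -0.0084  0.172 ] 1.0
(225, 250) [ 0.4351 -0.1267  0.0072] 1.0
(144, 180) [0.5786 0.0353 0.0856] 1.0
(259, 207) [ 0.5309 -0.2017  0.0018] 1.0
(267, 158) [ 0.6246 -0.2194  0.0835] 1.0
(154, 133) [0.6714 0.011  0.1106] 1.0
(340, 300) [ 0.3269 -0.3778  0.0027] 1.0
scene
(320, 195) [ 0.5031 -0.3313  0.1301] 1.0
(345, 215) [ 0.4499 -0.3926  0.1297] 1.0
(235, 180) [ 0.5935 -0.1047  0.0836] 1.0
```

View pics/t1.png

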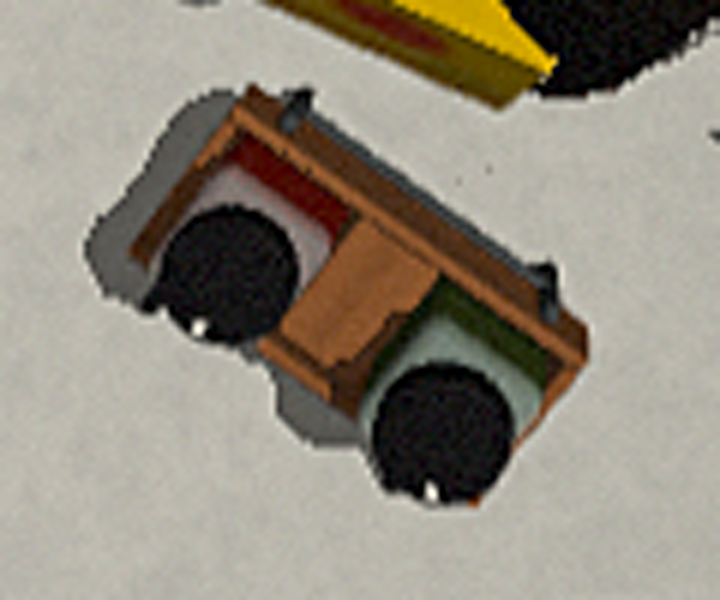

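View pics/s1.png

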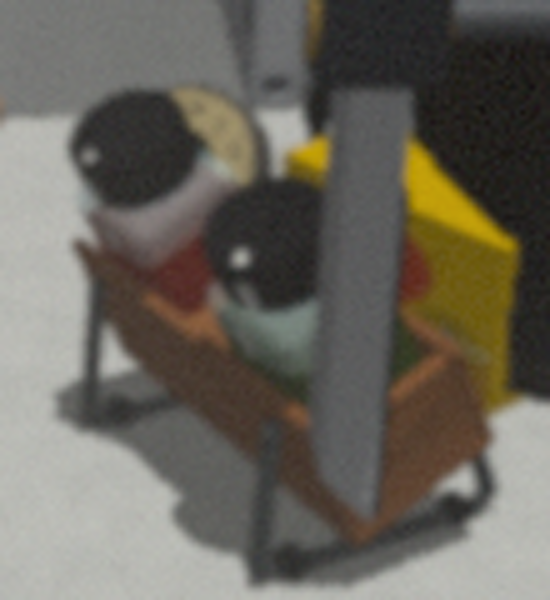

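The green lid's dash looks turned about 25° anticlockwise. The red one looks close to home but needs measuring. I'll fit the lids, the stand yaw and the shelf.

```bash
python3 - <<'E'
from h import *
from scipy.optimize import least_squares
a=load("top0.npz");C=cloud(a);fr=a["frame"].astype(int)
psi=None
# lids
cent={}
for n,(u,v) in dict(red=(318,205),green=(354,231)).items():
    m=np.zeros(fr.shape[:2],bool); vv,uu=np.mgrid[:384,:512]
    m=((uu-u)**2+(vv-v)**2<14**2)&(fr.max(-1)<75)&(C[...,2]>0.11)
    P=C[m]; c0=np.median(P,0)
    # robust plane
    Q=P
    for k in range(6):
        c=Q.mean(0); n_=np.linalg.svd(Q-c)[2][2]; n_*=np.sign(n_[2]); d=(P-c)@n_; Q=P[abs(d)<0.003]
    e=Q; print(n,m.sum(),len(Q),"cent",c.round(4),"normal",n_.round(3),"tilt",np.degrees(np.arccos(n_[2])).round(1),"dir",np.degrees(np.arctan2(n_[1],n_[0])).round(1),"rms",(Q-c)@n_@np.ones(1) if 0 else np.std((Q-c)@n_).round(4))
    # extents in plane
    ax=np.cross([0,0,1],n_);ax/=np.linalg.norm(ax);bx=np.cross(n_,ax)
    x=(Q-c)@ax;y=(Q-c)@bx
    print(" ext",np.percentile(x,[1,99]).round(4),np.percentile(y,[1,99]).round(4))
    cent[n]=c
d=cent['red']-cent['green'];print("sep",np.linalg.norm(d),"yaw",np.degrees(np.arctan2(-d[0],d[1])))
# shelf top
m=(abs(C[...,2]-.085)<.006)&(C[...,0]>.5)&(C[...,1]>-.26)&(C[...,1]<.08)&(fr[...,2]>fr[...,0]+40)
m=cv2.morphologyEx(m.astype(np.uint8),cv2.MORPH_OPEN,np.ones((3,3)))
P=C[m>0]; r=cv2.minAreaRect((P[:,:2]*1000).astype(np.float32)); print("shelf",r,cv2.boxPoints(r).round(0).tolist(),np.median(P[:,2]))
# heights: toaster etc
print("max z toaster",np.percentile(C[20:175,310:450,2],[50,90,99]), "yellow",C[150,345])
print("table z",np.median(C[270:300,340:400,2]))
m=(C[...,2]>.1)&(abs(C[...,0]-.625)<.05)&(abs(C[...,1]+.005)<.04);print("shaker",C[m].mean(0),C[m][:,2].max())
m=(C[...,2]>.03)&(abs(C[...,0]-.435)<.06)&(abs(C[...,1]+.127)<.06);print("cup",C[m].min(0),C[m].max(0))
E
```

```text
red 422 70 cent [ 0.519  -0.315   0.1459] normal [-0.633 -0.774  0.029] tilt 88.3 dir -129.3 rms 0.0017
 ext [-0.0552  0.0244] [-0.0212  0.2433]
green 439 359 cent [ 0.4663 -0.3824  0.1351] normal [-0.357  0.28   0.891] tilt 27.0 dir 141.9 rms 0.0012
 ext [-0.0196  0.0198] [-0.0195  0.0191]
sep 0.08629119695708601 yaw -38.02210308739699
shelf ((598.2039184570312, -87.73025512695312), (249.41929626464844, 106.31834411621094), 76.98760986328125) [[518.0, -197.0], [622.0, -221.0], [678.0, 22.0], [574.0, 46.0]] 0.0854626617021428
max z toaster [0.15155029 0.19017315 0.1922408 ] yellow [ 0.64374275 -0.3842135   0.07276473]
table z 0.00042109473356179714
shaker [0.64889502 0.01026265 0.25369621] 0.5596530694492687
cup [ 0.39734578 -0.17864369  0.0301551 ] [ 0.45799792 -0.09642893  0.05151561]
```

```bash
python3 - <<'E'
from h import *
a=load("top0.npz");b=load("scene0.npz");fr=a["frame"].astype(int);C=cloud(a)
rng=np.random.default_rng(0)
psi=np.radians(-38.1);xs=np.array([np.cos(psi),np.sin(psi),0]);ys=np.array([-np.sin(psi),np.cos(psi),0]);zs=np.array([0,0,1.])
L={}
for n,(u,v) in dict(red=(318,205),green=(354,231)).items():
    vv,uu=np.mgrid[:384,:512]
    m=((uu-u)**2+(vv-v)**2<14**2)&(fr.max(-1)<75)&(C[...,2]>0.11)&(C[...,2]<.16)
    P=C[m];best=0
    for k in range(500):
        s=P[rng.choice(len(P),3,0)];q=np.cross(s[1]-s[0],s[2]-s[0]);q/=np.linalg.norm(q)+1e-12
        q*=np.sign(q[2])
        if q[2]<.8: continue
        i=abs((P-s[0])@q)<.0025
        if i.sum()>best:best=i.sum();I=i
    Q=P[I];c=Q.mean(0);q=np.linalg.svd(Q-c)[2][2];q*=np.sign(q[2])
    x=(Q-c)@ys
    fx=np.cross(ys,q);y=(Q-c)@fx
    mid=c+ys*(np.percentile(x,1)+np.percentile(x,99))/2+fx*(np.percentile(y,1)+np.percentile(y,99))/2
    print(n,len(P),len(Q),c.round(4),"mid",mid.round(4),"n",q.round(3),"tilt",np.degrees(np.arccos(q[2])),"az",np.degrees(np.arctan2(q[1],q[0])),np.percentile(x,[1,99]),np.percentile(y,[1,99]))
    L[n]=(mid,q)
# dash direction: white pixels in both images projected onto lid top plane
for cn,c in(("top",a),("scene",b)):
    R,t,f,cx,cy=cam(c);o=-R.T@t;f8=c["frame"].astype(int)
    vv,uu=np.mgrid[:384,:512]
    rays=np.stack([(uu-cx)/f,(vv-cy)/f,np.ones_like(uu,float)],-1)@R
    for n,(mid,q) in L.items():
        s=((mid-o)@q)/(rays@q);X=o+rays*s[...,None]-mid
        ex=np.cross(ys,q);ex/=np.linalg.norm(ex); 
        px=X@ex;py=X@ys;r=np.hypot(px,py)
        m=(r<.0235)&(f8.min(-1)>120)
        w=(f8.min(-1)-100)*m
        if m.sum()==0: print(cn,n,"none");continue
        mx=(w*px).sum()/w.sum();my=(w*py).sum()/w.sum()
        print(cn,n,m.sum(),"dash front offset",mx.round(4),my.round(4),"angle from front (ccw+) deg",np.degrees(np.arctan2(-my,-mx)).round(1))
        for (i,j) in np.argwhere(m): print("   ",j,i,f8[i,j],px[i,j].round(4),py[i,j].round(4))
E
```

```text
red 421 342 [ 0.5172 -0.3152  0.1343] mid [ 0.5171 -0.3153  0.1343] n [-0.362  0.267  0.893] tilt 26.696547143717044 az 143.61593137735852 [-0.01995998  0.01956366] [-0.01939628  0.01926602]
green 439 347 [ 0.4661 -0.3824  0.135 ] mid [ 0.4659 -0.3826  0.135 ] n [-0.364  0.274  0.89 ] tilt 27.099012221188076 az 143.05684820861876 [-0.01978371  0.0191757 ] [-0.01932092  0.01932302]
top red 17 dash front offset -0.0195 -0.0029 angle from front (ccw+) deg 8.3
    307 211 [127 134 136] -0.0197 0.0101
    307 212 [203 213 214] -0.0213 0.0089
    308 213 [132 137 142] -0.0217 0.0062
    313 213 [137 148 151] -0.0155 -0.0013
    309 214 [132 137 142] -0.0221 0.0035
    312 214 [190 204 208] -0.0183 -0.001
    313 214 [222 239 245] -0.0171 -0.0025
    310 215 [133 142 143] -0.0225 0.0008
    312 215 [181 195 196] -0.02 -0.0022
    313 215 [184 196 202] -0.0187 -0.0037
    311 216 [149 162 163] -0.0229 -0.0019
    313 217 [151 159 161] -0.022 -0.0062
    314 217 [132 137 138] -0.0208 -0.0077
    316 218 [188 201 201] -0.0199 -0.0119
    317 218 [155 165 170] -0.0187 -0.0134
    318 218 [127 1
[... 1666 characters left out ...]
.0148
    303 191 [156 163 162] -0.0171 0.0131
    304 191 [123 127 125] -0.0159 0.0113
    302 192 [173 177 176] -0.0197 0.0124
    303 192 [146 150 150] -0.0186 0.0107
    303 193 [137 140 140] -0.0201 0.0083
    303 194 [129 135 134] -0.0216 0.0059
    303 195 [139 145 141] -0.0231 0.0035
scene green 8 dash front offset -0.0057 -0.0026 angle from front (ccw+) deg 24.6
    345 197 [138 147 150] 0.017 0.0148
    345 198 [136 144 147] 0.0155 0.0128
    345 199 [130 136 136] 0.014 0.0108
    338 215 [126 131 131] -0.0157 -0.0097
    337 216 [142 150 148] -0.0181 -0.0102
    338 216 [150 158 156] -0.0171 -0.0116
    337 217 [129 137 139] -0.0195 -0.012
    338 217 [137 142 143] -0.0184 -0.0134
```

```bash
cat >> h.py <<'E'
from scipy.spatial.transform import Rotation as Ro
def nrm(tilt,az):
    t,a=np.radians([tilt,az]);return np.array([np.sin(t)*np.cos(a),np.sin(t)*np.sin(a),np.cos(t)])
def Rt(n,jaw):  # tool x=-n, y ~ jaw direction projected
    x=-n/np.linalg.norm(n);y=jaw-(jaw@x)*x;y/=np.linalg.norm(y);return Ro.from_matrix(np.c_[x,y,np.cross(x,y)])
def rel(st,p,R):
    R0=Ro.from_quat(st["orientation"]); return (R0.inv().apply(p-st["position"])*100).round(2),(R0.inv()*R).as_rotvec(degrees=True).round(1)
NJ=nrm(26.5,142.7); XS=np.array([.795,-.606,0]); YS=np.array([.606,.795,0])
LID=dict(red=np.array([.5171,-.3153,.1343]),green=np.array([.4659,-.3826,.135]))
E
python3 - <<'E'
from h import *
from workcell import monitor
s=monitor.state();R0=Ro.from_quat(s["orientation"]);print(R0.as_matrix().round(3))
ft=-XS
for n in("red","green"):
  for base in(0,90,180,270):
    R=Rt(NJ,ft)*Ro.from_euler('x',base,degrees=True)
    print(n,base,"jaw",R.as_matrix()[:,1].round(2),rel(s,LID[n]+.06*NJ,R))
E
```

```text
[[-0.001  0.418 -0.908]
 [ 0.002 -0.908 -0.418]
 [-1.    -0.002 -0.   ]]
red 0 jaw [-0.71  0.54 -0.45] (array([  1.67,  -9.51, -32.5 ]), array([148.5,  35.1,  -8.7]))
red 90 jaw [0.61 0.8  0.  ] (array([  1.67,  -9.51, -32.5 ]), array([-115.5,  -16.5,   27.3]))
red 180 jaw [ 0.71 -0.54  0.45] (array([  1.67,  -9.51, -32.5 ]), array([-27.5,   6.4,  26.1]))
red 270 jaw [-0.61 -0.8  -0.  ] (array([  1.67,  -9.51, -32.5 ]), array([60.9, 23.9, 14.4]))
green 0 jaw [-0.71  0.54 -0.45] (array([  1.59,  -5.54, -25.04]), array([148.5,  35.1,  -8.7]))
green 90 jaw [0.61 0.8  0.  ] (array([  1.59,  -5.54, -25.04]), array([-115.5,  -16.5,   27.3]))
green 180 jaw [ 0.71 -0.54  0.45] (array([  1.59,  -5.54, -25.04]), array([-27.5,   6.4,  26.1]))
green 270 jaw [-0.61 -0.8  -0.  ] (array([  1.59,  -5.54, -25.04]), array([60.9, 23.9, 14.4]))
```

```bash
python3 - <<'E'
from h import *
from workcell import monitor
s=monitor.state()
R=Rt(NJ,-XS)*Ro.from_euler('x',148,degrees=True)
dp,tw=rel(s,LID["green"]+.06*NJ,R);print(dp,tw,np.linalg.norm(tw))
print("move from there: x 6+2.1 cm along tool x")
E
```

```text
[  1.59  -5.54 -25.04] [-58.8  -1.   27.8] 65.0482897546123
move from there: x 6+2.1 cm along tool x
```

Call:
{"api": "step_arm", "payload": {"motion": [{"dp": [0.3, -1.1, -5], "twist": [-9, 0, 4]}, {"dp": [0.6, -2.2, -10], "twist": [-18, -0.2, 8.5]}, {"dp": [0.9, -3.3, -15], "twist": [-27, -0.4, 13]}, {"dp": [1.2, -4.4, -20], "twist": [-36, -0.6, 17]}, {"dp": [1.59, -5.54, -25.04], "twist": [-45, -0.8, 21.3]}], "fingers": 75, "newtons": 30}}

```text
clock: 0.72
position: [0.4459, -0.3656, 0.1893]
orientation: [0.59, 0.275, -0.545, 0.528]
wrist_force: [-0.5, 0.2, -1.2]
grip_width: 0.0662
```

```bash
cat > nx.py <<'E'
import sys
from h import *
from workcell import monitor
def go(p,R):
    s=monitor.state()
    dp,tw=rel(s,p,R);print(round(float(s["clock"]),2),"dp",dp,"tw",tw,np.linalg.norm(tw).round(1),"q",s["joints"].round(2),"F",s["wrist_force"].round(1),"T",s["wrist_torque"].round(2),"g",round(float(s["grip_width"]),4),"p",s["position"].round(4))
E
python3 - <<'E'
from nx import *
go(LID["green"]+.06*NJ,Rt(NJ,-XS)*Ro.from_euler('x',148,degrees=True))
E
```

```text
0.72 dp [ 0.04 -0.12  0.11] tw [-13.5  -0.1   6.3] 14.9 q [-0.85 -0.01  1.87  0.03  0.93 -0.53] F [-0.5  0.2 -1.2] T [ 0.13  0.08 -0.06] g 0.0662 p [ 0.4459 -0.3656  0.1893]
```

Call:
{"api": "step_arm", "payload": {"motion": [{"dp": [0.04, -0.12, 0.11], "twist": [-7, 0, 3.2]}, {"dp": [0.04, -0.12, 0.11], "twist": [-13.5, -0.1, 6.3]}, {"dp": [0.04, -0.12, 0.11], "twist": [-13.5, -0.1, 6.3]}, {"dp": [0.04, -0.12, 0.11], "twist": [-13.5, -0.1, 6.3]}, {"dp": [0.04, -0.12, 0.11], "twist": [-13.5, -0.1, 6.3]}]}}

```text
clock: 1.35
position: [0.4438, -0.3683, 0.1893]
orientation: [0.54, 0.303, -0.481, 0.621]
wrist_force: [0.6, -0.1, 0.3]
grip_width: 0.0662
```

```bash
python3 - <<'E'
from nx import *
from workcell import read_camera
go(LID["green"]-.021*NJ,Rt(NJ,-XS)*Ro.from_euler('x',148,degrees=True))
for n in("scene","top"):
    c=read_camera(n);np.savez(n+"1.npz",**c)
    u,v=proj(c,LID["green"]+.03*NJ)[0].astype(int);print(n,u,v)
    crop(c,max(u-70,0),max(v-70,0),u+70,v+70,4,f"pics/{n}1.png")
E
```

```text
1.35 dp [ 8.13  0.06 -0.21] tw [-0.4 -0.   0.1] 0.4 q [-0.91 -0.07  1.95  0.15  0.82 -0.89] F [ 0.6 -0.1  0.3] T [0.09 0.14 0.03] g 0.0662 p [ 0.4438 -0.3683  0.1893]
scene 336 193
top 351 238
```

View pics/scene1.png

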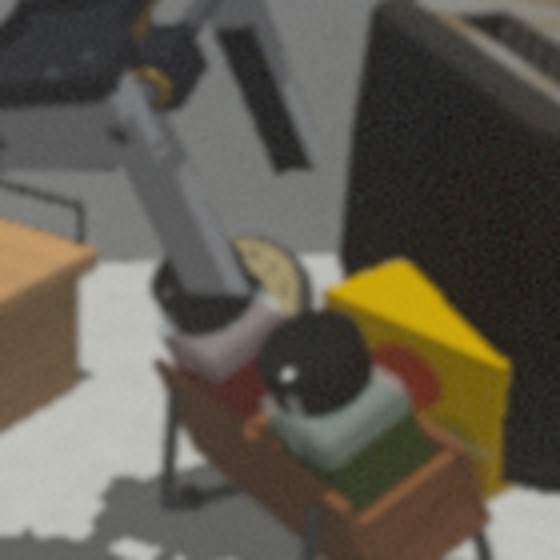

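View pics/top1.png

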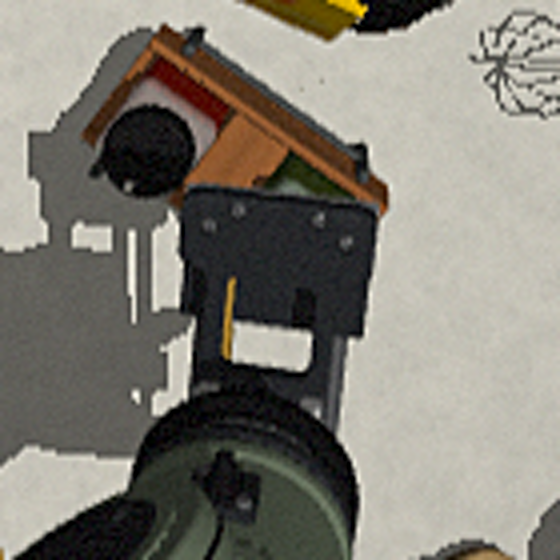

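Call:
{"api": "step_arm", "payload": {"motion": [{"dp": [3, 0.02, -0.1], "twist": [-0.4, 0, 0]}, {"dp": [5, 0.05, -0.2], "twist": [-0.4, 0, 0]}, {"dp": [6.5, 0.06, -0.2], "twist": [-0.4, 0, 0]}, {"dp": [7.5, 0.06, -0.2], "twist": [-0.4, 0, 0]}, {"dp": [8.1, 0.06, -0.2], "twist": [-0.4, 0, 0]}]}}

```text
clock: 2.08
position: [0.4731, -0.388, 0.1158]
orientation: [0.537, 0.305, -0.48, 0.623]
wrist_force: [0.2, 0.6, 0.4]
grip_width: 0.0661
```

```bash
python3 - <<'E'
from nx import *
from workcell import read_camera
go(LID["green"]-.021*NJ,Rt(NJ,-XS)*Ro.from_euler('x',148,degrees=True))
for n in("scene",):
    c=read_camera(n);np.savez(n+"2.npz",**c)
    u,v=proj(c,LID["green"])[0].astype(int);print(n,u,v)
    crop(c,max(u-50,0),max(v-50,0),u+50,v+50,6,f"pics/{n}2.png")
E
```

```text
2.08 dp [-0.02  0.04  0.03] tw [ 0.1 -0.   0.2] 0.2 q [-0.89  0.11  1.93  0.17  0.65 -0.91] F [0.2 0.6 0.4] T [ 0.13  0.13 -0.01] g 0.0661 p [ 0.4731 -0.388   0.1158]
scene 342 206
```

View pics/scene2.png

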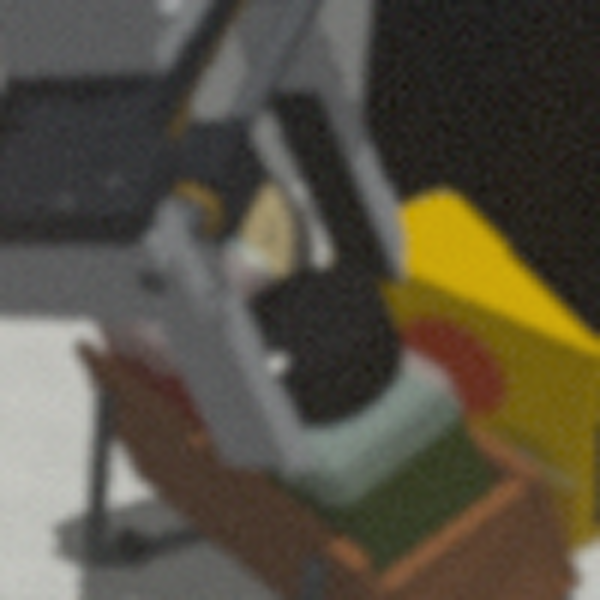

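Call:
{"api": "step_arm", "payload": {"motion": [{"dp": [0, 0, 0], "twist": [0, 0, 0]}, {"dp": [0, 0, 0], "twist": [0, 0, 0]}, {"dp": [0, 0, 0], "twist": [0, 0, 0]}, {"dp": [0, 0, 0], "twist": [0, 0, 0]}, {"dp": [0, 0, 0], "twist": [0, 0, 0]}], "fingers": 255, "newtons": 20}}

```text
clock: 2.75
position: [0.4731, -0.3881, 0.1167]
orientation: [0.537, 0.305, -0.48, 0.623]
wrist_force: [0.2, 0.0, 3.1]
grip_width: 0.0425
```

```bash
python3 - <<'E'
from nx import *
go(LID["green"]-.021*NJ,Rt(NJ,-XS)*Ro.from_euler('x',148,degrees=True))
E
```

```text
2.75 dp [ 0.06  0.   -0.  ] tw [0.1 0.  0.1] 0.1 q [-0.89  0.11  1.93  0.17  0.65 -0.91] F [0.2 0.  3.1] T [0.08 0.11 0.01] g 0.0425 p [ 0.4731 -0.3881  0.1167]
```

Call:
{"api": "step_arm", "payload": {"motion": [{"dp": [0.02, 0, 0], "twist": [4, 0, 0]}, {"dp": [0.03, 0, 0], "twist": [8, 0, 0]}, {"dp": [0.05, 0, 0], "twist": [12, 0, 0]}, {"dp": [0.07, 0, 0], "twist": [16, 0, 0]}, {"dp": [0.09, 0, 0], "twist": [20, 0, 0]}]}}

```text
clock: 3.38
position: [0.4735, -0.3885, 0.116]
orientation: [0.638, 0.216, -0.526, 0.52]
wrist_force: [-1.5, 1.3, 3.7]
grip_width: 0.0428
```

```bash
cat >> nx.py <<'E'
def tool():
    s=monitor.state();R=Ro.from_quat(s["orientation"])
    j=R.inv()*1
    # roll about x relative to base-180 orientation
    B=Rt(NJ,-XS)*Ro.from_euler('x',180,degrees=True)
    rv=(B.inv()*R).as_rotvec(degrees=True)
    print(round(float(s["clock"]),2),"roll vs base",rv.round(1),"Ftool",R.inv().apply(s["wrist_force"]).round(2),"Ttool",R.inv().apply(s["wrist_torque"]).round(3),"g",round(float(s["grip_width"]),4),"q6",s["joints"][5].round(2),"tau6",s["tau"][5].round(3),"p",s["position"].round(4))
E
python3 - <<'E'
from nx import *
tool()
E
```

```text
Traceback (most recent call last):
  File "nx.py", line 9, in tool
    j=R.inv()*1
      ~~~~~~~^~
TypeError: Argument 'other' has incorrect type (expected scipy.spatial.transform._rotation.Rotation, got int)
```

```bash
sed -i '/j=R.inv()\*1/d' nx.py
python3 - <<'E'
from nx import *
tool()
E
```

```text
3.38 roll vs base [-12.   -0.1  -0.1] Ftool [-4.18 -0.14 -0.18] Ttool [-0.031 -0.044 -0.207] g 0.0428 q6 -0.56 tau6 -0.384 p [ 0.4735 -0.3885  0.116 ]
```

Call:
{"api": "step_arm", "payload": {"motion": [{"dp": [0.01, 0, 0], "twist": [2, 0, 0]}, {"dp": [0.02, 0, 0], "twist": [4, 0, 0]}, {"dp": [0.03, 0, 0], "twist": [6, 0, 0]}, {"dp": [0.035, 0, 0], "twist": [8, 0, 0]}, {"dp": [0.04, 0, 0], "twist": [10, 0, 0]}]}}

```text
clock: 4.0
position: [0.4735, -0.389, 0.1157]
orientation: [0.68, 0.17, -0.543, 0.463]
wrist_force: [-1.6, -0.3, 4.4]
grip_width: 0.0428
```

```bash
python3 - <<'E'
from nx import *
tool()
E
```

```text
4.0 roll vs base [-2.  -0.1 -0.1] Ftool [-4.39  0.96  1.25] Ttool [-0.201 -0.338 -0.063] g 0.0428 q6 -0.38 tau6 -0.027 p [ 0.4735 -0.389   0.1157]
```

Call:
{"api": "step_arm", "payload": {"motion": [{"dp": [0.005, 0, 0], "twist": [2, 0, 0]}, {"dp": [0.01, 0, 0], "twist": [4, 0, 0]}, {"dp": [0.01, 0, 0], "twist": [6, 0, 0]}, {"dp": [0.01, 0, 0], "twist": [8, 0, 0]}, {"dp": [0.01, 0, 0], "twist": [8, 0, 0]}]}}

```text
clock: 4.62
position: [0.4753, -0.3882, 0.1162]
orientation: [0.712, 0.132, -0.552, 0.414]
wrist_force: [4.3, 3.1, 6.0]
grip_width: 0.0425
```

```bash
python3 - <<'E'
from nx import *
tool()
from workcell import read_camera
c=read_camera("scene");np.savez("scene3.npz",**c);crop(c,290,150,400,260,6,"pics/scene3.png")
E
```

```text
4.62 roll vs base [6. 0. 0.] Ftool [-4.66  3.55 -5.5 ] Ttool [-0.49   1.031  0.493] g 0.0425 q6 -0.24 tau6 0.541 p [ 0.4753 -0.3882  0.1162]
```

View pics/scene3.png

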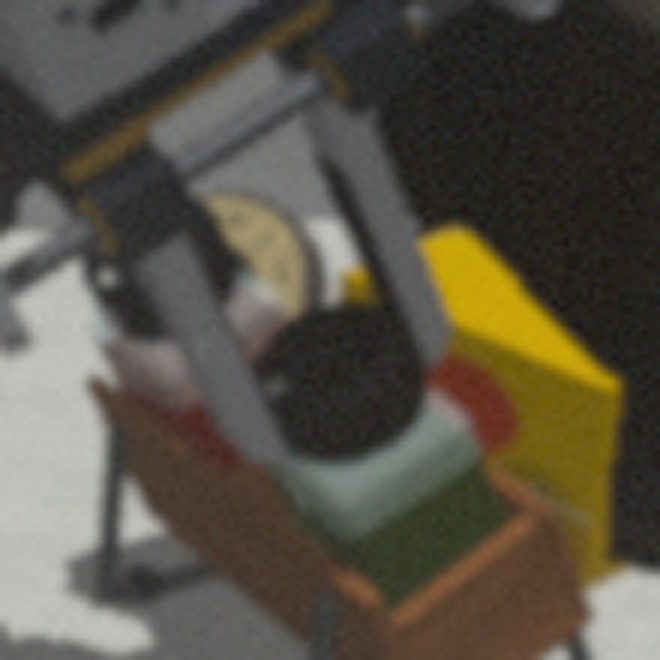

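```bash
python3 - <<'E'
from h import *
for n in("scene1","scene2","scene3"):
    c=load(n+".npz");f8=c["frame"].astype(int)
    ys=np.cross([0,0,1],-NJ);ys=-YS if 0 else YS; ex=np.cross(YS,NJ)
    mid=LID["green"]
    R,t,f,cx,cy=cam(c);o=-R.T@t
    vv,uu=np.mgrid[:384,:512];rays=np.stack([(uu-cx)/f,(vv-cy)/f,np.ones_like(uu,float)],-1)@R
    s=((mid-o)@NJ)/(rays@NJ);X=o+rays*s[...,None]-mid
    px=X@ex;py=X@YS;r=np.hypot(px,py);m=(r<.0215)&(px<0)
    mx=f8.min(-1)
    print(n,"expected px of dash r=.0175 at ang 0,10,20,30:",[proj(c,mid-.0175*(np.cos(t)*ex+np.sin(t)*YS))[0].round(1).tolist() for t in np.radians([0,10,20,30])])
    idx=np.argwhere(m&(mx>75))
    for i,j in idx: print("  ",j,i,mx[i,j],px[i,j].round(4),py[i,j].round(4),np.degrees(np.arctan2(-py[i,j],-px[i,j])).round())
E
```

```text
scene1 expected px of dash r=.0175 at ang 0,10,20,30: [[333.8, 213.1], [335.0, 213.8], [336.4, 214.2], [338.0, 214.5]]
   335 202 96 -0.0002 0.02 -89.0
   333 203 94 -0.0037 0.021 -80.0
   334 203 89 -0.0027 0.0195 -82.0
   335 203 82 -0.0017 0.018 -85.0
   332 204 94 -0.0062 0.0205 -73.0
   333 204 88 -0.0052 0.019 -75.0
   332 205 86 -0.0077 0.0185 -67.0
   331 206 85 -0.0102 0.018 -61.0
   332 206 76 -0.0092 0.0165 -61.0
   330 208 82 -0.0141 0.0155 -48.0
   337 214 79 -0.0155 -0.0064 22.0
   338 214 81 -0.0145 -0.0078 28.0
   336 215 84 -0.0179 -0.0069 21.0
   337 215 121 -0.0169 -0.0083 26.0
   338 215 128 -0.0159 -0.0097 31.0
   339 215 101 -0.0149 -0.0111 37.0
   336 216 109 -0.0193 -0.0087 24.0
   337 216 147 -0.0183 -0.0102 29.0
   338 216 151 -0.0173 -0.0116 34.0
   339 216 119 -0.0163 -0.013 39.0
scene2 expected px of dash r=.0175 at ang 0,10,20,30: [[333.8, 213.1], [335.0, 213.8], [336.4, 214.2], [338.0, 214.5]]
   335 202 96 -0.0002 0.02 -89.0
   333 203 96 -0.0037 0.021 -80.0
   334 203 88 -0.0027 0.0195 -82.0
   335 203 81 -0.0017 0.018 -85.0
   332 204 99 -0.0062 0.02
[... 2267 characters left out ...]
19 -75.0
   334 204 88 -0.0042 0.0175 -76.0
   335 204 80 -0.0032 0.016 -79.0
   332 205 92 -0.0077 0.0185 -67.0
   333 205 86 -0.0067 0.017 -69.0
   334 205 81 -0.0057 0.0155 -70.0
   331 206 83 -0.0102 0.018 -61.0
   332 206 87 -0.0092 0.0165 -61.0
   333 206 82 -0.0081 0.015 -61.0
   331 207 82 -0.0116 0.016 -54.0
   332 207 85 -0.0106 0.0145 -54.0
   330 208 81 -0.0141 0.0155 -48.0
   330 209 82 -0.0155 0.0135 -41.0
   330 210 83 -0.017 0.0115 -34.0
   330 211 87 -0.0184 0.0096 -28.0
   330 212 92 -0.0198 0.0076 -21.0
   331 212 83 -0.0188 0.0061 -18.0
   331 213 86 -0.0202 0.0042 -12.0
   332 214 80 -0.0206 0.0008 -2.0
   335 214 76 -0.0175 -0.0035 11.0
   336 214 76 -0.0165 -0.005 17.0
```

Call:
{"api": "step_arm", "payload": {"motion": [{"dp": [0, 0, 0], "twist": [0, 0, 0]}, {"dp": [0, 0, 0], "twist": [0, 0, 0]}, {"dp": [-1, 0, 0], "twist": [0, 0, 0]}, {"dp": [-4, 0, 0], "twist": [0, 0, 0]}, {"dp": [-8, 0, 0], "twist": [0, 0, 0]}], "fingers": 75}}

```text
clock: 5.3
position: [0.4438, -0.3656, 0.186]
orientation: [0.711, 0.133, -0.554, 0.413]
wrist_force: [0.2, -0.5, 0.4]
grip_width: 0.0663
```

```bash
cat > dash.py <<'E'
from h import *
def dash(c,mid,thr=110,n=NJ,show=True):
    f8=c["frame"].astype(int);ex=np.cross(YS,n);R,t,f,cx,cy=cam(c);o=-R.T@t
    vv,uu=np.mgrid[:384,:512];rays=np.stack([(uu-cx)/f,(vv-cy)/f,np.ones_like(uu,float)],-1)@R
    s=((mid-o)@n)/(rays@n);X=o+rays*s[...,None]-mid
    px=X@ex;py=X@YS;r=np.hypot(px,py);m=(r<.0215)&(r>.011)&(px<0)&(abs(py)<.014)
    g=f8.min(-1);w=np.clip(g-60,0,None)*(m&(g>thr))
    if w.sum()==0:return None
    mx=(w*px).sum()/w.sum();my=(w*py).sum()/w.sum()
    return (w>0).sum(),mx.round(4),my.round(4),np.degrees(np.arctan2(-my,-mx)).round(1)
E
python3 - <<'E'
from nx import *
from dash import *
tool()
from workcell import read_camera
c=read_camera("scene");np.savez("scene4.npz",**c);crop(c,290,150,400,260,6,"pics/scene4.png")
print(dash(load("scene1.npz"),LID["green"],90),dash(c,LID["green"],90))
print(dash(load("scene0.npz"),LID["green"],90),dash(load("scene0.npz"),LID["red"],90))
print(dash(load("top0.npz"),LID["green"],150),dash(load("top0.npz"),LID["red"],150))
E
```

```text
5.3 roll vs base [ 6.  -0.  -0.3] Ftool [-0.19  0.63  0.17] Ttool [-0.041 -0.023 -0.162] g 0.0663 q6 -0.23 tau6 -0.004 p [ 0.4438 -0.3656  0.186 ]
(np.int64(7), np.float64(-0.0171), np.float64(-0.0104), np.float64(31.3)) None
(np.int64(7), np.float64(-0.0171), np.float64(-0.0105), np.float64(31.6)) (np.int64(9), np.float64(-0.0172), np.float64(0.0051), np.float64(-16.5))
(np.int64(4), np.float64(-0.0155), np.float64(-0.0078), np.float64(26.9)) (np.int64(4), np.float64(-0.0184), np.float64(-0.0022), np.float64(6.8))
```

View pics/scene4.png

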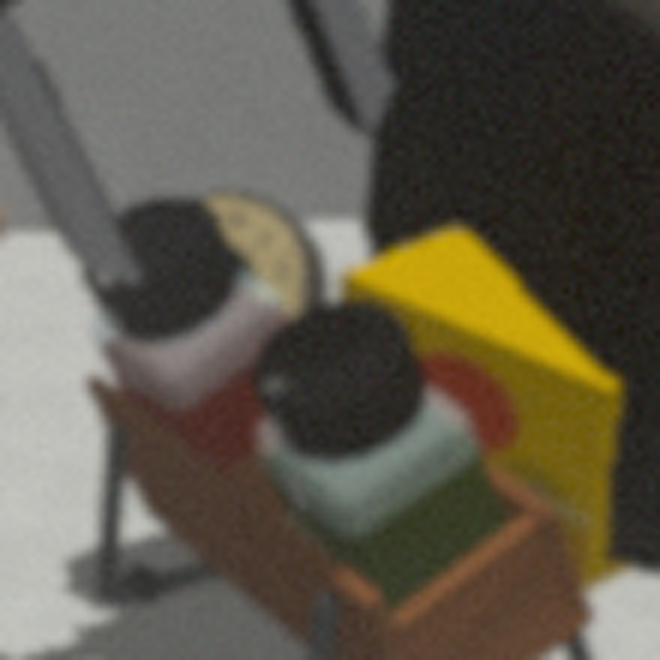

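```bash
python3 - <<'E'
from h import *
ims=[]
for n in("scene0","scene1","scene4"):
    c=load(n+".npz");p=c["frame"][195:240,322:367].astype(float)
    p=np.clip((p/ (150 if n!="scene4" else 110))**.8*255,0,255).astype(np.uint8);ims.append(cv2.resize(p,None,fx=5.8,fy=5.8,interpolation=cv2.INTER_CUBIC))
cv2.imwrite("pics/cmp.png",np.hstack(ims))
c=load("scene4.npz");print(c["frame"][208:224,328:346].min(-1))
E
```

```text
[[ 94  89  84  83  73  56  42  35  36  38  38  30  38  37  33  39  39  43]
 [ 87  85  80  73  62  49  41  38  40  39  42  36  34  36  28  36  36  38]
 [ 85  82  79  64  55  43  40  43  40  38  35  41  41  36  39  42  41  38]
 [ 79  69  61  53  44  41  38  44  39  43  37  38  37  42  39  39  43  40]
 [ 67  54  49  41  40  44  52  54  56  51  43  38  45  40  42  42  45  46]
 [ 52  48  42  40  34  50  64  73  73  59  50  49  41  43  41  47  40  41]
 [ 47  41  37  34  43  55  69  78  73  61  52  47  46  42  39  43  40  40]
 [ 43  39  40  43  38  49  62  67  59  59  42  46  40  42  42  43  39  46]
 [ 40  41  37  34  35  41  43  54  50  43  47  43  49  47  42  40  43  37]
 [ 39  35  37  42  37  41  39  46  40  40  37  44  42  40  42  37  42  40]
 [ 44  35  37  36  34  45  50  45  48  40  36  37  39  40  41  36  39  38]
 [ 36  40  35  38  44  58  68  66  53  39  32  39  42  39  41  37  42  41]
 [ 37  38  34  38  52  78  88  80  67  49  41  35  41  35  26  34  37  33]
 [ 36  41  36  45  61  89 104  96  81  59  39  36  40  39  39  35  41  34]
 [ 45  35  36  47  64  90 103 105  89  66  49  38  35  42  37  29  38  39]
 [ 37  40  34  40  59  85 106 105  96  78  58  45  38  37  34  42  33  41]]
```

View pics/cmp.png

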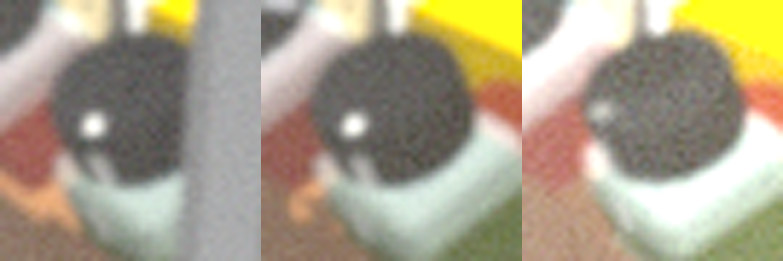

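```bash
python3 - <<'E'
from h import *
from scipy.optimize import least_squares
for nm in("scene0","scene1","scene4"):
    c=load(nm+".npz");g=cv2.cvtColor(c["frame"],cv2.COLOR_BGR2GRAY)
    # lid top center via model: ellipse projected; print rel positions
    mid=LID["green"];ex=np.cross(YS,NJ)
    if nm=="scene0":
        for a in range(-20,41,10):
            t=np.radians(a);print(a,(proj(c,mid-.0165*(np.cos(t)*ex+np.sin(t)*YS))[0]-proj(c,mid)[0]).round(2))
        th=np.linspace(0,2*np.pi,13)[:-1];print((proj(c,[mid-.0215*(np.cos(t)*ex+np.sin(t)*YS) for t in th])-proj(c,mid)).round(1).tolist(),proj(c,mid))
    z=cloud(c)
    # lid by depth/dark mask
    m=(c["frame"].max(-1)<70)&(abs(z[...,0]-.466)<.035)&(abs(z[...,1]+.383)<.035)&(z[...,2]>.09)&(z[...,2]<.15)
    v,u=np.nonzero(m);print(nm,m.sum(),u.min(),u.max(),v.min(),v.max())
    P=z[m];i=abs((P-mid)@NJ)<.0035;Q=P[i];print("  top-plane pts",len(Q),"mean offs ex,ys,n",((Q-mid)@ex).mean().round(4),((Q-mid)@YS).mean().round(4),((Q-mid)@NJ).mean().round(4), np.percentile((Q-mid)@ex,[2,98]).round(4),np.percentile((Q-mid)@YS,[2,98]).round(4))
    q=np.linalg.svd(Q-Q.mean(0))[2][2];print("  n",q*np.sign(q[2]))
E
```

```text
-20 [-9.43  4.23]
-10 [-8.82  5.19]
0 [-7.93  6.01]
10 [-6.79  6.65]
20 [-5.44  7.08]
30 [-3.91  7.3 ]
40 [-2.25  7.3 ]
[[-10.3, 7.8], [-5.1, 9.6], [1.6, 8.7], [8.0, 5.4], [12.1, 0.7], [12.9, -4.2], [10.3, -7.8], [4.9, -9.2], [-1.6, -8.3], [-7.6, -5.1], [-11.7, -0.7], [-12.7, 4.1]] [[342.17979384 206.70637308]]
scene0 464 330 354 201 226
  top-plane pts 331 mean offs ex,ys,n -0.0033 -0.0043 -0.0011 [-0.0229  0.0152] [-0.0231  0.0147]
  n [-0.37094339  0.27720789  0.88631642]
scene1 545 330 362 201 236
  top-plane pts 344 mean offs ex,ys,n -0.0032 -0.0048 -0.0011 [-0.023  0.015] [-0.0234  0.014 ]
  n [-0.37287931  0.2695191   0.88787413]
scene4 557 332 362 201 236
  top-plane pts 256 mean offs ex,ys,n -0.0013 -0.0039 -0.0026 [-0.0187  0.0175] [-0.0212  0.0143]
  n [-0.34848608  0.2585828   0.90093972]
```

```bash
python3 - <<'E'
from nx import *
go(LID["red"]+.05*NJ,Rt(NJ,-XS)*Ro.from_euler('x',165,degrees=True))
E
```

```text
5.35 dp [ 1.34 -1.18 -8.41] tw [-20.9   0.2  -0.2] 20.9 q [-0.91 -0.08  1.95  0.15  0.82 -0.23] F [1.5 0.4 2.6] T [0.12 0.03 0.01] g 0.0662 p [ 0.4453 -0.3673  0.1926]
```

Call:
{"api": "step_arm", "payload": {"motion": [{"dp": [0.3, -0.5, -4], "twist": [-9, 0, 0]}, {"dp": [0.8, -1.18, -8.41], "twist": [-18, 0.2, -0.2]}, {"dp": [1.34, -1.18, -8.41], "twist": [-20.9, 0.2, -0.2]}, {"dp": [1.34, -1.18, -8.41], "twist": [-20.9, 0.2, -0.2]}, {"dp": [3.5, -1.18, -8.41], "twist": [-20.9, 0.2, -0.2]}]}}

```text
clock: 5.98
position: [0.5076, -0.3081, 0.1558]
orientation: [0.625, 0.231, -0.519, 0.535]
wrist_force: [-0.1, -0.6, 0.7]
grip_width: 0.0662
```

```bash
python3 - <<'E'
from nx import *
from workcell import read_camera
c=read_camera("scene");np.savez("scene5.npz",**c);crop(c,270,150,380,260,6,"pics/scene5.png")
go(LID["red"]-.021*NJ,Rt(NJ,-XS)*Ro.from_euler('x',165,degrees=True))
E
```

```text
6.03 dp [4.26 0.46 0.1 ] tw [-0.1 -0.2  0.4] 0.5 q [-0.71  0.02  1.94  0.04  0.72 -0.34] F [-0.9  0.7 -0.4] T [ 0.07  0.15 -0.  ] g 0.066 p [ 0.5061 -0.3074  0.1517]
```

View pics/scene5.png

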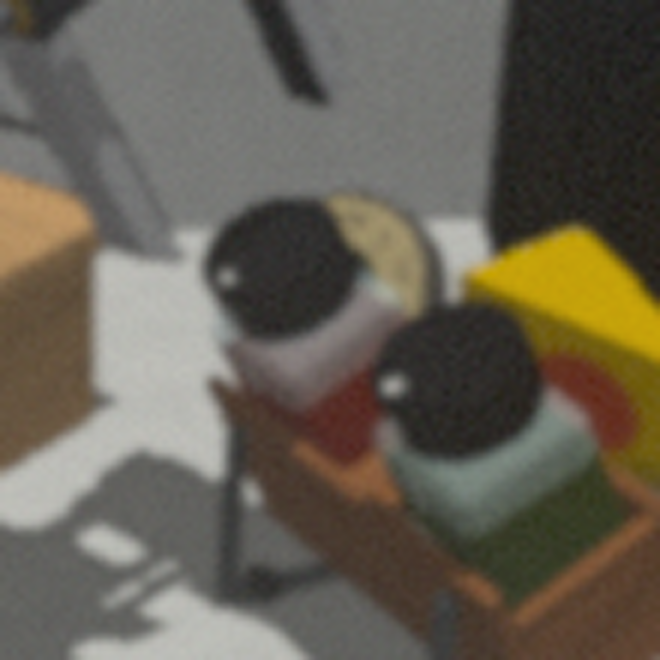

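Call:
{"api": "step_arm", "payload": {"motion": [{"dp": [0.5, 0.46, 0.1], "twist": [0, -0.2, 0.4]}, {"dp": [2, 0.46, 0.1], "twist": [0, -0.2, 0.4]}, {"dp": [3.3, 0.46, 0.1], "twist": [0, -0.2, 0.4]}, {"dp": [4.0, 0.46, 0.1], "twist": [0, -0.2, 0.4]}, {"dp": [4.2, 0.46, 0.1], "twist": [0, -0.2, 0.4]}]}}

```text
clock: 6.65
position: [0.5249, -0.3203, 0.1172]
orientation: [0.624, 0.23, -0.519, 0.537]
wrist_force: [-0.2, 0.1, -0.4]
grip_width: 0.0664
```

Call:
{"api": "step_arm", "payload": {"motion": [{"dp": [0, 0, 0], "twist": [0, 0, 0]}, {"dp": [0, 0, 0], "twist": [0, 0, 0]}, {"dp": [0, 0, 0], "twist": [0, 0, 0]}, {"dp": [0, 0, 0], "twist": [0, 0, 0]}, {"dp": [0, 0, 0], "twist": [0, 0, 0]}], "fingers": 255}}

```text
clock: 7.28
position: [0.525, -0.3204, 0.1184]
orientation: [0.624, 0.229, -0.519, 0.537]
wrist_force: [-2.7, 0.8, 2.1]
grip_width: 0.0423
```

```bash
python3 - <<'E'
from nx import *
tool()
go(LID["red"]-.021*NJ,Rt(NJ,-XS)*Ro.from_euler('x',165,degrees=True))
c=load("scene5.npz");z=cloud(c)
ex=np.cross(YS,NJ)
for n in LID:
    mid=LID[n]
    m=(c["frame"].max(-1)<70)&(np.linalg.norm(z-mid,axis=-1)<.03);P=z[m]-mid;P=P[abs(P@NJ+.001)<.003]
    cx=np.percentile(P@ex,[3,97]).mean();cy=np.percentile(P@YS,[3,97]).mean()
    g=c["frame"].min(-1).astype(float)
    R,t,f,u0,v0=cam(c);o=-R.T@t
    vv,uu=np.mgrid[:384,:512];rays=np.stack([(uu-u0)/f,(vv-v0)/f,np.ones_like(uu,float)],-1)@R
    s=((mid-.001*NJ-o)@NJ)/(rays@NJ);X=o+rays*s[...,None]-mid
    px=X@ex-cx;py=X@YS-cy;r=np.hypot(px,py);mm=(r<.019)&(r>.010)&(px<0)&(abs(py)<.013);w=np.clip(g-80,0,None)*mm
    mx=(w*px).sum()/w.sum();my=(w*py).sum()/w.sum();print(n,"c",cx.round(4),cy.round(4),len(P),"dash",mx.round(4),my.round(4),np.degrees(np.arctan2(-my,-mx)).round(1))
E
```

```text
7.28 roll vs base [-15.    0.    0.1] Ftool [-3.06 -1.6   0.6 ] Ttool [ 0.025 -0.026 -0.322] g 0.0423 q6 -0.34 tau6 0.034 p [ 0.525  -0.3204  0.1184]
7.28 dp [ 0.26 -0.15  0.04] tw [-0.  -0.  -0.1] 0.1 q [-0.7   0.12  1.93  0.04  0.64 -0.34] F [-2.7  0.8  2.1] T [ 0.12  0.29 -0.07] g 0.0423 p [ 0.525  -0.3204  0.1184]
red c -0.0028 -0.0053 242 dash -0.0163 0.0009 -3.3
green c -0.0001 -0.0039 300 dash -0.0166 0.0016 -5.7
```

Call:
{"api": "step_arm", "payload": {"motion": [{"dp": [0, 0, 0], "twist": [2, 0, 0]}, {"dp": [0.01, 0, 0], "twist": [4, 0, 0]}, {"dp": [0.01, 0, 0], "twist": [6, 0, 0]}, {"dp": [0.01, 0, 0], "twist": [8, 0, 0]}, {"dp": [0.02, 0, 0], "twist": [10, 0, 0]}]}}

```text
clock: 7.9
position: [0.5252, -0.3205, 0.1181]
orientation: [0.669, 0.183, -0.537, 0.48]
wrist_force: [-1.3, 0.6, 3.2]
grip_width: 0.0422
```

```bash
python3 - <<'E'
from nx import *
tool()
E
```

```text
7.9 roll vs base [-4.9  0.   0.1] Ftool [-3.48  0.13  0.34] Ttool [-0.046 -0.045 -0.312] g 0.0422 q6 -0.16 tau6 -0.122 p [ 0.5252 -0.3205  0.1181]
```

Call:
{"api": "step_arm", "payload": {"motion": [{"dp": [0, 0, 0], "twist": [2, 0, 0]}, {"dp": [0.01, 0, 0], "twist": [4, 0, 0]}, {"dp": [0.01, 0, 0], "twist": [6, 0, 0]}, {"dp": [0.01, 0, 0], "twist": [8, 0, 0]}, {"dp": [0.02, 0, 0], "twist": [8, 0, 0]}]}}

```text
clock: 8.52
position: [0.5257, -0.3205, 0.1182]
orientation: [0.701, 0.145, -0.548, 0.433]
wrist_force: [0.0, 1.9, 4.6]
grip_width: 0.0428
```

```bash
python3 - <<'E'
from nx import *
tool()
E
```

```text
8.53 roll vs base [3.  0.1 0.1] Ftool [-4.56  0.97 -1.56] Ttool [-0.508  0.277 -0.175] g 0.0428 q6 -0.02 tau6 0.598 p [ 0.5257 -0.3205  0.1182]
```

Call:
{"api": "step_arm", "payload": {"motion": [{"dp": [0, 0, 0], "twist": [0, 0, 0]}, {"dp": [0, 0, 0], "twist": [0, 0, 0]}, {"dp": [0, 0, 0], "twist": [0, 0, 0]}, {"dp": [0.1, 0, 0], "twist": [0, 0, 0]}, {"dp": [0.2, 0, 0], "twist": [0, 0, 0]}], "fingers": 110}}

```text
clock: 9.15
position: [0.5259, -0.3211, 0.1158]
orientation: [0.701, 0.146, -0.548, 0.433]
wrist_force: [-0.7, -0.0, -0.6]
grip_width: 0.0532
```

Call:
{"api": "step_arm", "payload": {"motion": [{"dp": [0, 0, 0], "twist": [0, 0, 0]}, {"dp": [0, 0, 0], "twist": [0, 0, 0]}, {"dp": [0, 0, 0], "twist": [0, 0, 0]}, {"dp": [0, 0, 0], "twist": [0, 0, 0]}, {"dp": [0, 0, 0], "twist": [0, 0, 0]}], "fingers": 255, "newtons": 40}}

```text
clock: 9.78
position: [0.526, -0.3211, 0.1161]
orientation: [0.701, 0.145, -0.548, 0.433]
wrist_force: [0.7, -0.1, -1.4]
grip_width: 0.042
```

```bash
python3 - <<'E'
from nx import *
tool()
E
```

```text
9.78 roll vs base [3.  0.  0.1] Ftool [ 1.51 -0.12 -0.38] Ttool [-0.108  0.061 -0.115] g 0.042 q6 -0.02 tau6 0.07 p [ 0.526  -0.3211  0.1161]
```

Call:
{"api": "step_arm", "payload": {"motion": [{"dp": [-0.5, 0, 0], "twist": [0, 0, 0]}, {"dp": [-1.7, 0, 0], "twist": [0, 0, 0]}, {"dp": [-3.2, 0, 0], "twist": [0, 0, 0]}, {"dp": [-4.8, 0, 0], "twist": [0, 0, 0]}, {"dp": [-6.5, 0, 0], "twist": [0, 0, 0]}]}}

```text
clock: 10.4
position: [0.5016, -0.3025, 0.1747]
orientation: [0.701, 0.146, -0.549, 0.432]
wrist_force: [0.7, -0.5, -3.1]
grip_width: 0.0419
```

```bash
cat >> h.py <<'E'
SH=np.array([.5985,-.088,.0855]);XSH=np.array([.974,-.2246,0]);YSH=np.array([.2246,.974,0]);UP=np.array([0,0,1.])
E
python3 - <<'E'
from nx import *
from workcell import read_camera
c=read_camera("scene");crop(c,250,120,400,260,5,"pics/scene6.png")
tool()
s=monitor.state();R=Ro.from_quat(s["orientation"]);jaw=R.as_matrix()[:,1]
go(SH-.005*XSH+0*YSH+.15*UP,Rt(UP,jaw))
E
```

```text
10.45 roll vs base [3.  0.1 0.1] Ftool [ 0.43 -0.81 -0.61] Ttool [-0.063 -0.008 -0.682] g 0.042 q6 -0.02 tau6 0.03 p [ 0.5021 -0.3027  0.1768]
10.45 dp [ -7.82  -3.75 -22.56] tw [  0.4  -1.5 -26.6] 26.6 q [-0.7  -0.03  1.94  0.04  0.77 -0.02] F [-0.   0.8 -0.7] T [0.41 0.54 0.07] g 0.042 p [ 0.5021 -0.3027  0.1768]
```

View pics/scene6.png

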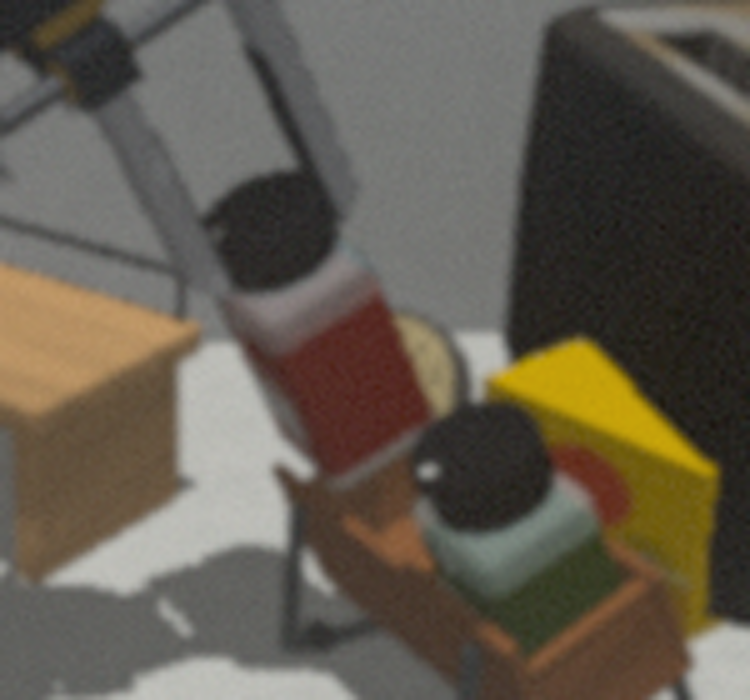

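Call:
{"api": "step_arm", "payload": {"motion": [{"dp": [-2, 0, 0], "twist": [0, 0, 0]}, {"dp": [-4.5, -0.5, -2.5], "twist": [0.1, -0.2, -4]}, {"dp": [-6.5, -1.2, -7], "twist": [0.1, -0.4, -8]}, {"dp": [-7.5, -2, -12], "twist": [0.2, -0.7, -13]}, {"dp": [-8, -2.8, -17], "twist": [0.3, -1, -18]}]}}

```text
clock: 11.08
position: [0.5644, -0.1335, 0.2385]
orientation: [0.665, 0.249, -0.616, 0.34]
wrist_force: [-0.0, -1.3, -2.1]
grip_width: 0.0424
```

```bash
python3 - <<'E'
from nx import *
s=monitor.state();R=Ro.from_quat(s["orientation"]);jaw=R.as_matrix()[:,1]
print(Ro.from_quat(s["orientation"]).as_matrix()[:,0])
go(SH-.005*XSH+0*YSH+.12*UP,Rt(UP,jaw))
E
```

```text
[ 0.11672795 -0.08824053 -0.98923617]
11.07 dp [ 3.19 -1.29 -5.42] tw [ 0.  -0.5 -8.4] 8.4 q [-0.36  0.1   1.6  -0.04  1.3   0.36] F [-0.  -1.3 -2.1] T [ 0.08  0.08 -0.05] g 0.0424 p [ 0.5644 -0.1335  0.2385]
```

Call:
{"api": "step_arm", "payload": {"motion": [{"dp": [0.3, -0.5, -2], "twist": [0, -0.2, -3]}, {"dp": [1, -1, -4], "twist": [0, -0.4, -6]}, {"dp": [2, -1.29, -5.42], "twist": [0, -0.5, -8.4]}, {"dp": [3, -1.29, -5.42], "twist": [0, -0.5, -8.4]}, {"dp": [3.1, -1.29, -5.42], "twist": [0, -0.5, -8.4]}]}}

```text
clock: 11.7
position: [0.5921, -0.0886, 0.2037]
orientation: [-0.642, -0.295, 0.643, -0.295]
wrist_force: [-0.0, -0.7, -3.1]
grip_width: 0.0421
```

```bash
python3 - <<'E'
from nx import *
from workcell import read_camera
s=monitor.state();R=Ro.from_quat(s["orientation"]);jaw=R.as_matrix()[:,1]
go(SH-.005*XSH+0*YSH+.089*UP,Rt(UP,jaw))
c=read_camera("scene");np.savez("scene7.npz",**c);crop(c,150,80,310,230,5,"pics/scene7.png")
c=read_camera("top");np.savez("top7.npz",**c);crop(c,120,110,280,260,5,"pics/top7.png")
E
```

```text
11.7 dp [ 2.92  0.   -0.23] tw [0.  0.1 0. ] 0.1 q [-0.29  0.26  1.48 -0.    1.4   0.42] F [-0.  -0.7 -3.1] T [-0.07 -0.07  0.02] g 0.0421 p [ 0.5921 -0.0886  0.2037]
```

View pics/scene7.png

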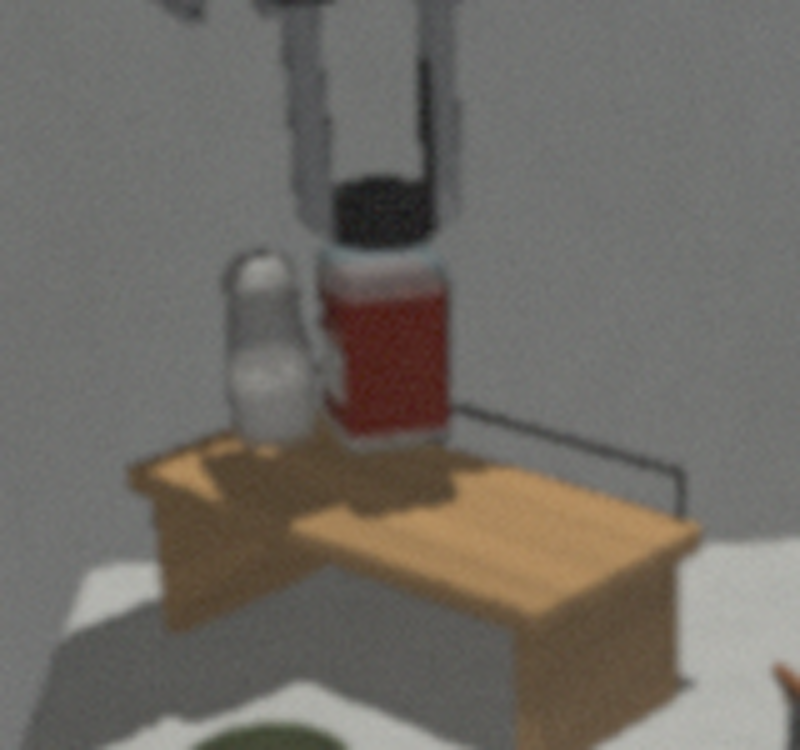

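View pics/top7.png

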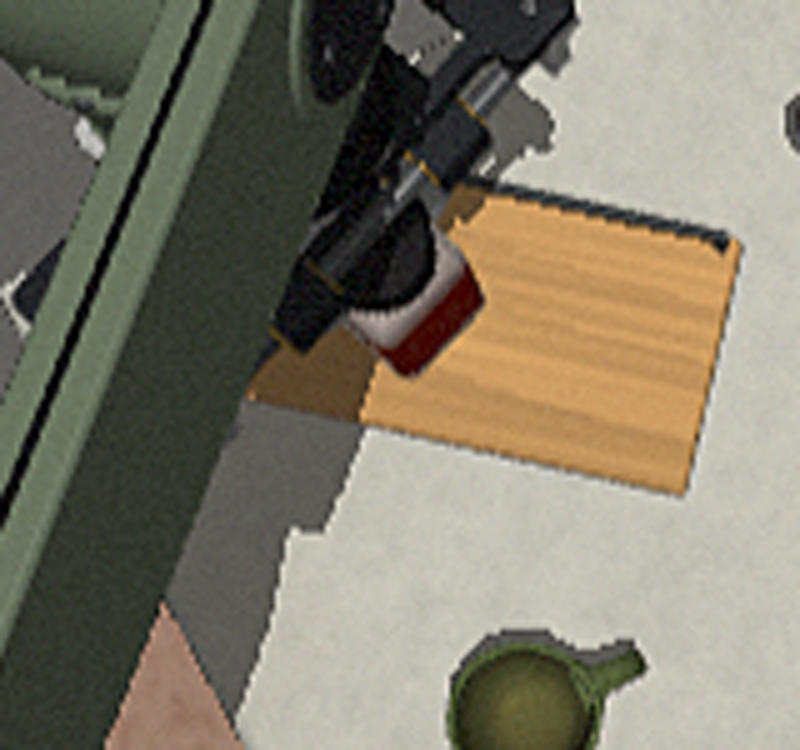

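Call:
{"api": "step_arm", "payload": {"motion": [{"dp": [0.8, 0, -0.1], "twist": [0, 0.1, 0]}, {"dp": [1.6, 0, -0.2], "twist": [0, 0.1, 0]}, {"dp": [2.2, 0, -0.2], "twist": [0, 0.1, 0]}, {"dp": [2.5, 0, -0.2], "twist": [0, 0.1, 0]}, {"dp": [2.7, 0, -0.2], "twist": [0, 0.1, 0]}]}}

```text
clock: 12.42
position: [0.5951, -0.0871, 0.178]
orientation: [0.643, 0.295, -0.641, 0.296]
wrist_force: [0.2, 0.9, -2.5]
grip_width: 0.0422
```

```bash
python3 - <<'E'
from nx import *
tool()
E
```

```text
12.43 roll vs base [  3.3  -0.6 -26.4] Ftool [ 2.53 -0.44 -0.81] Ttool [ 0.018 -0.016  0.051] g 0.0422 q6 0.42 tau6 0.0 p [ 0.5951 -0.0871  0.178 ]
```

Call:
{"api": "step_arm", "payload": {"motion": [{"dp": [0.15, 0, 0], "twist": [0, 0, 0]}, {"dp": [0.3, 0, 0], "twist": [0, 0, 0]}, {"dp": [0.45, 0, 0], "twist": [0, 0, 0]}, {"dp": [0.5, 0, 0], "twist": [0, 0, 0]}, {"dp": [0.5, 0, 0], "twist": [0, 0, 0]}]}}

```text
clock: 13.05
position: [0.5954, -0.0871, 0.1738]
orientation: [0.644, 0.295, -0.641, 0.296]
wrist_force: [-0.5, -0.1, 0.8]
grip_width: 0.0419
```

```bash
python3 - <<'E'
from nx import *
tool()
E
```

```text
13.05 roll vs base [  3.3  -0.6 -26.3] Ftool [-0.8  -0.31  0.4 ] Ttool [-0.032  0.041 -0.074] g 0.0419 q6 0.42 tau6 -0.003 p [ 0.5954 -0.0871  0.1738]
```

Call:
{"api": "step_arm", "payload": {"motion": [{"dp": [0.05, 0, 0], "twist": [0, 0, 0]}, {"dp": [0.1, 0, 0], "twist": [0, 0, 0]}, {"dp": [0.1, 0, 0], "twist": [0, 0, 0]}, {"dp": [0.1, 0, 0], "twist": [0, 0, 0]}, {"dp": [0.1, 0, 0], "twist": [0, 0, 0]}]}}

```text
clock: 13.68
position: [0.5955, -0.0871, 0.1734]
orientation: [0.644, 0.295, -0.641, 0.296]
wrist_force: [-1.5, 0.6, 5.0]
grip_width: 0.0424
```

```bash
python3 - <<'E'
from nx import *
tool()
E
```

```text
13.68 roll vs base [  3.3  -0.6 -26.3] Ftool [-4.96 -1.53  0.52] Ttool [ 0.006 -0.016 -0.464] g 0.0424 q6 0.42 tau6 -0.005 p [ 0.5955 -0.0871  0.1734]
```

Call:
{"api": "step_arm", "payload": {"motion": [{"dp": [0, 0, 0], "twist": [0, 0, 0]}, {"dp": [0, 0, 0], "twist": [0, 0, 0]}, {"dp": [0, 0, 0], "twist": [0, 0, 0]}, {"dp": [-2, 0, 0], "twist": [0, 0, 0]}, {"dp": [-6, 0, 0], "twist": [0, 0, 0]}], "fingers": 75}}

```text
clock: 14.3
position: [0.5932, -0.0868, 0.2301]
orientation: [-0.642, -0.296, 0.643, -0.294]
wrist_force: [0.6, 0.1, 0.3]
grip_width: 0.0661
```

```bash
python3 - <<'E'
from nx import *
from workcell import read_camera
tool()
c=read_camera("scene");np.savez("scene8.npz",**c);crop(c,150,80,310,230,5,"pics/scene8.png")
go(LID["green"]+.07*NJ,Rt(NJ,-XS)*Ro.from_euler('x',180,degrees=True))
E
```

```text
14.3 roll vs base [  3.2  -0.8 -26.7] Ftool [-0.31  0.39 -0.47] Ttool [-0.019  0.009  0.043] g 0.0661 q6 0.42 tau6 -0.002 p [ 0.5932 -0.0868  0.2301]
14.35 dp [ 3.97  6.04 31.14] tw [-3.3  0.5 25.9] 26.1 q [-0.29  0.24  1.44  0.    1.46  0.42] F [2.  0.3 3.1] T [ 0.05 -0.08  0.01] g 0.0661 p [ 0.5975 -0.088   0.2385]
```

View pics/scene8.png

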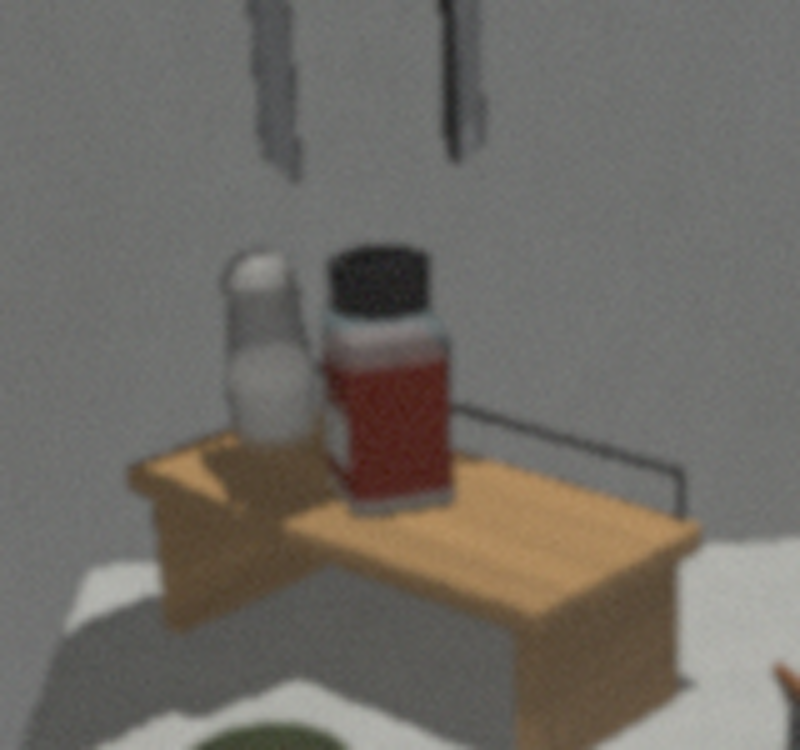

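Call:
{"api": "step_arm", "payload": {"motion": [{"dp": [-1, 1, 5], "twist": [-0.5, 0, 5]}, {"dp": [0, 2.4, 12], "twist": [-1.3, 0.2, 10]}, {"dp": [1, 3.6, 18.5], "twist": [-2, 0.3, 16]}, {"dp": [2.5, 4.8, 25], "twist": [-2.6, 0.4, 21]}, {"dp": [3.97, 6.04, 31.14], "twist": [-3.3, 0.5, 25.9]}]}}

```text
clock: 14.98
position: [0.4474, -0.3466, 0.1971]
orientation: [0.687, 0.161, -0.546, 0.451]
wrist_force: [0.8, -0.5, 0.3]
grip_width: 0.0661
```

```bash
python3 - <<'E'
from nx import *
from workcell import read_camera
c=read_camera("top");np.savez("top9.npz",**c);crop(c,120,100,400,260,2.8,"pics/top9.png")
c=read_camera("scene");np.savez("scene9.npz",**c);crop(c,290,120,400,260,4,"pics/scene9.png")
# refined green lid centre shift since scene1
ex=np.cross(YS,NJ)
for n in("scene1","scene9"):
    c=load(n+".npz");z=cloud(c);mid=LID["green"]
    m=(c["frame"].max(-1)<80)&(np.linalg.norm(z-mid,axis=-1)<.03);P=z[m]-mid;P=P[abs(P@NJ+.001)<.0035]
    print(n,len(P),"c",np.percentile(P@ex,[3,97]).mean().round(4),np.percentile(P@YS,[3,97]).mean().round(4))
go(LID["green"]-.021*NJ,Rt(NJ,-XS)*Ro.from_euler('x',180,degrees=True))
E
```

```text
scene1 375 c -0.0036 -0.0046
scene9 333 c 0.0001 -0.0037
15.07 dp [9.08 1.1  1.27] tw [-0.4  0.4  0.7] 0.9 q [-0.88 -0.1   1.97  0.12  0.84 -0.28] F [-0.7  0.9 -0. ] T [ 0.14  0.17 -0.  ] g 0.0666 p [ 0.4422 -0.3478  0.1931]
```

View pics/scene9.png

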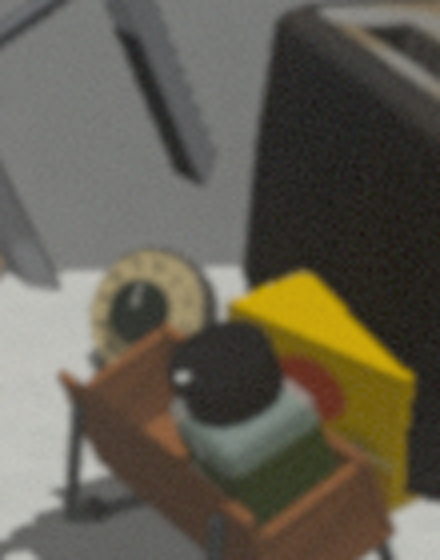

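View pics/top9.png

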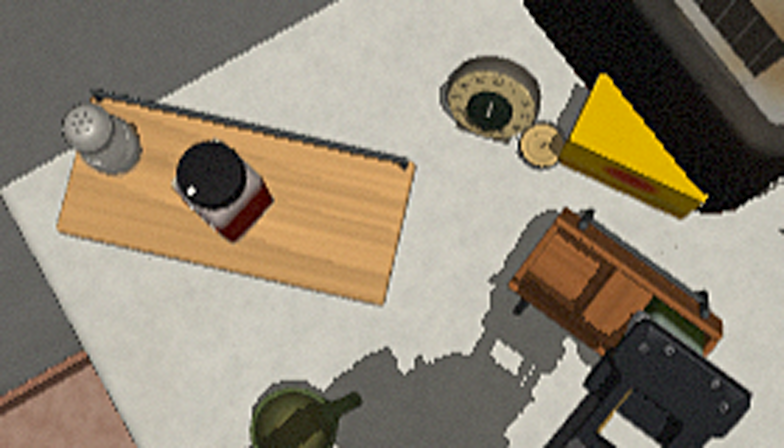

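Call:
{"api": "step_arm", "payload": {"motion": [{"dp": [1, 0.8, 0.8], "twist": [-0.4, 0.4, 0.7]}, {"dp": [3.5, 1.45, 1.27], "twist": [-0.4, 0.4, 0.7]}, {"dp": [6.5, 1.45, 1.27], "twist": [-0.4, 0.4, 0.7]}, {"dp": [8.3, 1.45, 1.27], "twist": [-0.4, 0.4, 0.7]}, {"dp": [9.1, 1.45, 1.27], "twist": [-0.4, 0.4, 0.7]}]}}

```text
clock: 15.7
position: [0.4833, -0.3865, 0.1202]
orientation: [0.689, 0.163, -0.542, 0.454]
wrist_force: [-1.0, 0.6, -0.6]
grip_width: 0.0662
```

Call:
{"api": "step_arm", "payload": {"motion": [{"dp": [0, 0, 0], "twist": [0, 0, 0]}, {"dp": [0, 0, 0], "twist": [0, 0, 0]}, {"dp": [0, 0, 0], "twist": [0, 0, 0]}, {"dp": [0, 0, 0], "twist": [0, 0, 0]}, {"dp": [0, 0, 0], "twist": [0, 0, 0]}], "fingers": 255, "newtons": 20}}

```text
clock: 16.32
position: [0.4807, -0.3857, 0.1204]
orientation: [0.688, 0.164, -0.542, 0.453]
wrist_force: [-5.2, 2.7, 1.6]
grip_width: 0.0428
```

```bash
python3 - <<'E'
from nx import *
tool()
go(LID["green"]-.021*NJ,Rt(NJ,-XS)*Ro.from_euler('x',180,degrees=True))
E
```

```text
16.32 roll vs base [-0.5  0.3 -0. ] Ftool [-4.04 -4.45  0.89] Ttool [-1.000e-03 -2.730e-01 -1.284e+00] g 0.0428 q6 -0.34 tau6 0.058 p [ 0.4807 -0.3857  0.1204]
16.32 dp [ 0.18 -0.58  0.64] tw [ 0.5 -0.3  0. ] 0.6 q [-0.88  0.11  1.92  0.17  0.66 -0.34] F [-5.2  2.7  1.6] T [ 0.57  1.18 -0.12] g 0.0428 p [ 0.4807 -0.3857  0.1204]
```

Call:
{"api": "step_arm", "payload": {"motion": [{"dp": [0, 0, 0], "twist": [0, 0, 0]}, {"dp": [0, 0, 0], "twist": [0, 0, 0]}, {"dp": [0, -0.2, 0.3], "twist": [0, 0, 0]}, {"dp": [0.1, -0.25, 0.6], "twist": [0, 0, 0]}, {"dp": [0.1, -0.25, 0.6], "twist": [0, 0, 0]}], "fingers": 90}}

```text
clock: 16.95
position: [0.4775, -0.3915, 0.1195]
orientation: [0.689, 0.162, -0.542, 0.454]
wrist_force: [0.1, 0.1, 0.4]
grip_width: 0.0608
```

Call:
{"api": "step_arm", "payload": {"motion": [{"dp": [0, 0, 0], "twist": [0, 0, 0]}, {"dp": [0, 0, 0], "twist": [0, 0, 0]}, {"dp": [0, 0, 0], "twist": [0, 0, 0]}, {"dp": [0, 0, 0], "twist": [0, 0, 0]}, {"dp": [0, 0, 0], "twist": [0, 0, 0]}], "fingers": 255, "newtons": 20}}

```text
clock: 17.58
position: [0.4771, -0.3905, 0.1187]
orientation: [0.689, 0.163, -0.542, 0.454]
wrist_force: [-3.9, 1.3, 0.8]
grip_width: 0.0431
```

```bash
python3 - <<'E'
from nx import *
tool()
go(LID["green"]-.021*NJ,Rt(NJ,-XS)*Ro.from_euler('x',180,degrees=True))
E
```

```text
17.57 roll vs base [-0.5  0.3  0.1] Ftool [-2.5  -3.12  1.26] Ttool [-0.003 -0.065 -0.907] g 0.0431 q6 -0.37 tau6 0.035 p [ 0.4771 -0.3905  0.1187]
17.57 dp [ 0.03 -0.5   0.05] tw [ 0.5 -0.3 -0.1] 0.6 q [-0.89  0.12  1.93  0.18  0.66 -0.37] F [-3.9  1.3  0.8] T [ 0.5   0.76 -0.03] g 0.0431 p [ 0.4771 -0.3905  0.1187]
```

Centred now. Before lifting, I'll repeat the torque test on the green lid.

Call:
{"api": "step_arm", "payload": {"motion": [{"dp": [0, 0, 0], "twist": [2, 0, 0]}, {"dp": [0, 0, 0], "twist": [4, 0, 0]}, {"dp": [0, 0, 0], "twist": [6, 0, 0]}, {"dp": [0, 0, 0], "twist": [8, 0, 0]}, {"dp": [0, 0, 0], "twist": [8, 0, 0]}]}}

```text
clock: 18.2
position: [0.4761, -0.3906, 0.1179]
orientation: [0.718, 0.125, -0.553, 0.405]
wrist_force: [-5.5, 0.9, -0.9]
grip_width: 0.0433
```

```bash
python3 - <<'E'
from nx import *
tool()
E
```

```text
18.2 roll vs base [7.5 0.2 0. ] Ftool [-1.42 -4.42  3.18] Ttool [-0.454 -0.751 -1.289] g 0.0433 q6 -0.23 tau6 0.527 p [ 0.4761 -0.3906  0.1179]
```

Call:
{"api": "step_arm", "payload": {"motion": [{"dp": [0, 0, 0], "twist": [0, 0, 0]}, {"dp": [0, 0, 0], "twist": [0, 0, 0]}, {"dp": [0, 0, 0], "twist": [0, 0, 0]}, {"dp": [0.1, -0.15, 0], "twist": [0, 0, 0]}, {"dp": [0.1, -0.15, 0], "twist": [0, 0, 0]}], "fingers": 110}}

```text
clock: 18.82
position: [0.4773, -0.3906, 0.1181]
orientation: [0.719, 0.123, -0.551, 0.405]
wrist_force: [-0.1, 0.7, 1.1]
grip_width: 0.0537
```

Call:
{"api": "step_arm", "payload": {"motion": [{"dp": [0, 0, 0], "twist": [0, 0, 0]}, {"dp": [0, 0, 0], "twist": [0, 0, 0]}, {"dp": [0, 0, 0], "twist": [0, 0, 0]}, {"dp": [0, 0, 0], "twist": [0, 0, 0]}, {"dp": [0, 0, 0], "twist": [0, 0, 0]}], "fingers": 255, "newtons": 40}}

```text
clock: 19.45
position: [0.4767, -0.3899, 0.1174]
orientation: [0.719, 0.124, -0.552, 0.405]
wrist_force: [-2.9, 3.1, 2.2]
grip_width: 0.0422
```

```bash
python3 - <<'E'
from nx import *
tool()
E
```

```text
19.45 roll vs base [7.5 0.3 0.1] Ftool [-3.79 -2.83 -0.34] Ttool [-0.013  0.007 -0.937] g 0.0422 q6 -0.23 tau6 0.03 p [ 0.4767 -0.3899  0.1174]
```

Call:
{"api": "step_arm", "payload": {"motion": [{"dp": [-0.5, 0, 0], "twist": [0, 0, 0]}, {"dp": [-1.7, 0, 0], "twist": [0, 0, 0]}, {"dp": [-3.2, 0, 0], "twist": [0, 0, 0]}, {"dp": [-4.8, 0, 0], "twist": [0, 0, 0]}, {"dp": [-7, 0, 0], "twist": [0, 0, 0]}]}}

```text
clock: 20.08
position: [0.4512, -0.3712, 0.1814]
orientation: [0.719, 0.124, -0.552, 0.405]
wrist_force: [-0.1, -0.3, -2.4]
grip_width: 0.0424
```

```bash
python3 - <<'E'
from nx import *
from workcell import read_camera
c=read_camera("scene");crop(c,270,120,400,260,5,"pics/scene10.png")
tool()
s=monitor.state();R=Ro.from_quat(s["orientation"]);jaw=R.as_matrix()[:,1]
print("tilt axis of tool",R.as_matrix()[:,0].round(3))
go(SH-.005*XSH-.08*YSH+.15*UP,Rt(UP,jaw))
# red jar check on shelf from top9
c=load("top9.npz");z=cloud(c);m=(c["frame"].max(-1)<70)&(z[...,2]>.18)&(z[...,2]<.21)&(abs(z[...,0]-.595)<.04)&(abs(z[...,1]+.087)<.04)
P=z[m];print("red lid on shelf",len(P),P.mean(0).round(4), "shelf xy",((P.mean(0)-SH)@XSH).round(4),((P.mean(0)-SH)@YSH).round(4));q=np.linalg.svd(P-P.mean(0))[2][2];print("n",q.round(3))
E
```

```text
20.12 roll vs base [7.5 0.3 0.5] Ftool [ 1.69 -0.56 -0.84] Ttool [ 0.02   0.002 -0.72 ] g 0.0424 q6 -0.22 tau6 0.035 p [ 0.452  -0.3721  0.1849]
tilt axis of tool [ 0.364 -0.272 -0.891]
20.12 dp [ -5.66  -3.27 -23.79] tw [  0.9  -4.  -26.7] 27.0 q [-0.91 -0.05  1.94  0.17  0.8  -0.22] F [ 0.9  0.5 -1.7] T [0.51 0.51 0.03] g 0.0424 p [ 0.452  -0.3721  0.1849]
red lid on shelf 451 [ 0.5926 -0.0879  0.1927] shelf xy -0.0058 -0.0012
n [-0.047 -0.052  0.998]
```

View pics/scene10.png

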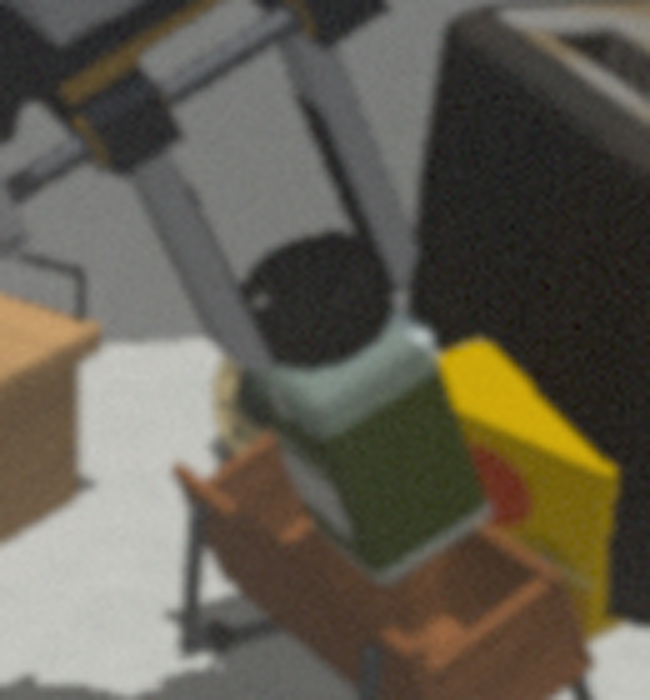

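Call:
{"api": "step_arm", "payload": {"motion": [{"dp": [-2, 0, 0], "twist": [0, 0, 0]}, {"dp": [-4.5, -0.4, -2.5], "twist": [0.1, -0.6, -4]}, {"dp": [-6.5, -1, -7], "twist": [0.3, -1.2, -8]}, {"dp": [-7, -1.6, -12], "twist": [0.4, -1.9, -13]}, {"dp": [-7, -2.3, -17], "twist": [0.6, -2.7, -18]}]}}

```text
clock: 20.75
position: [0.5314, -0.2151, 0.2458]
orientation: [0.68, 0.221, -0.625, 0.313]
wrist_force: [0.9, -1.4, -2.2]
grip_width: 0.0424
```

```bash
python3 - <<'E'
from nx import *
s=monitor.state();R=Ro.from_quat(s["orientation"]);jaw=R.as_matrix()[:,1]
go(SH-.005*XSH-.082*YSH+.12*UP,Rt(UP,jaw))
E
```

```text
20.75 dp [ 4.08 -0.98 -6.42] tw [ 0.1 -1.3 -8.6] 8.7 q [-0.52  0.07  1.62 -0.02  1.3   0.27] F [ 0.9 -1.4 -2.2] T [ 0.04  0.1  -0.05] g 0.0424 p [ 0.5314 -0.2151  0.2458]
```

Call:
{"api": "step_arm", "payload": {"motion": [{"dp": [0.3, -0.3, -2], "twist": [0, -0.4, -3]}, {"dp": [1, -0.7, -4.3], "twist": [0, -0.8, -6]}, {"dp": [2.3, -0.98, -6], "twist": [0, -1.3, -8.6]}, {"dp": [3.6, -0.98, -6.3], "twist": [0, -1.3, -8.6]}, {"dp": [3.6, -0.98, -6.3], "twist": [0, -1.3, -8.6]}]}}

```text
clock: 21.38
position: [0.5709, -0.1677, 0.2061]
orientation: [-0.653, -0.27, 0.655, -0.267]
wrist_force: [1.0, -0.6, -2.8]
grip_width: 0.0426
```

```bash
python3 - <<'E'
from nx import *
from workcell import read_camera
c=read_camera("scene");crop(c,150,80,310,230,5,"pics/scene11.png")
c=read_camera("top");np.savez("top11.npz",**c);crop(c,120,110,280,260,5,"pics/top11.png")
s=monitor.state();R=Ro.from_quat(s["orientation"]);jaw=R.as_matrix()[:,1]
go(SH-.005*XSH-.082*YSH+.088*UP,Rt(UP,jaw))
E
```

```text
21.48 dp [ 3.44  0.16 -0.38] tw [0.  0.  0.1] 0.1 q [-0.43  0.25  1.48  0.    1.41  0.36] F [-0.2  0.5 -1.8] T [-0.04  0.01  0.02] g 0.0421 p [ 0.5715 -0.1683  0.2079]
```

View pics/scene11.png

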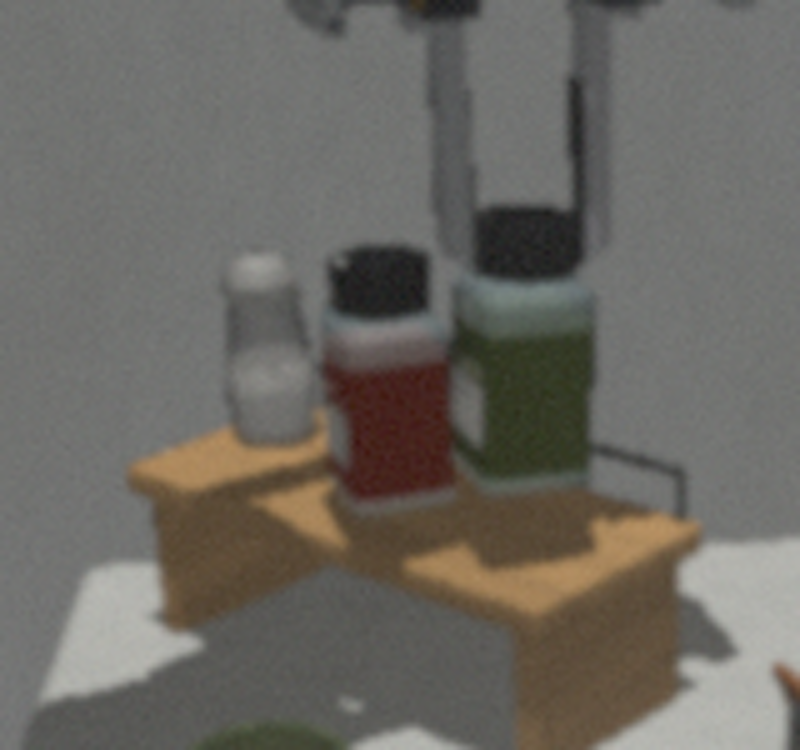

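View pics/top11.png

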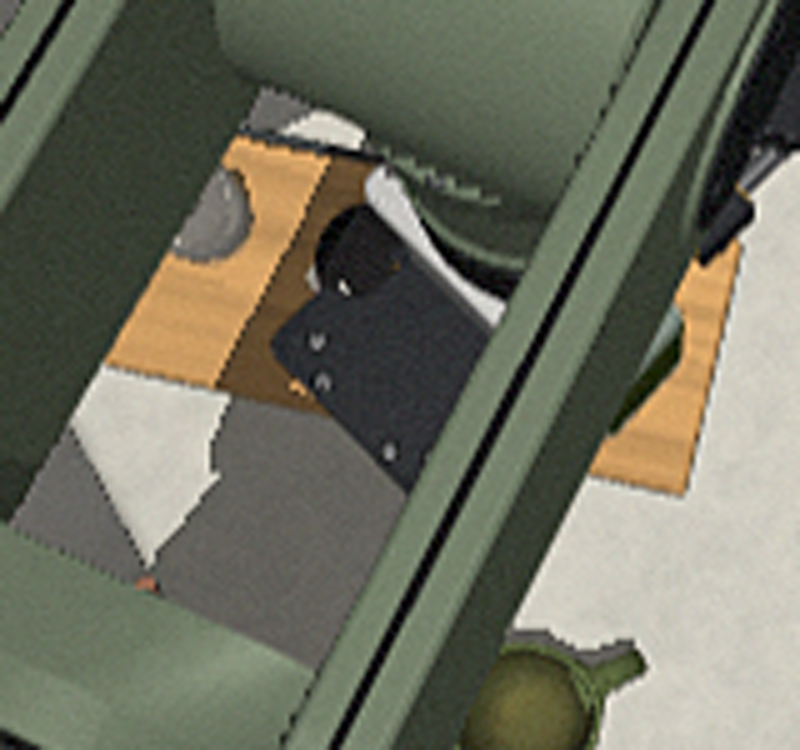

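Call:
{"api": "step_arm", "payload": {"motion": [{"dp": [0.8, 0.1, -0.2], "twist": [0, 0, 0]}, {"dp": [1.7, 0.16, -0.38], "twist": [0, 0, 0]}, {"dp": [2.4, 0.16, -0.38], "twist": [0, 0, 0]}, {"dp": [2.8, 0.16, -0.38], "twist": [0, 0, 0]}, {"dp": [2.9, 0.16, -0.38], "twist": [0, 0, 0]}]}}

```text
clock: 22.1
position: [0.5756, -0.1662, 0.1782]
orientation: [-0.653, -0.269, 0.655, -0.267]
wrist_force: [-0.7, 0.1, -3.0]
grip_width: 0.0424
```

Call:
{"api": "step_arm", "payload": {"motion": [{"dp": [0.1, 0, 0], "twist": [0, 0, 0]}, {"dp": [0.2, 0, 0], "twist": [0, 0, 0]}, {"dp": [0.3, 0, 0], "twist": [0, 0, 0]}, {"dp": [0.3, 0, 0], "twist": [0, 0, 0]}, {"dp": [0.3, 0, 0], "twist": [0, 0, 0]}]}}

```text
clock: 22.72
position: [0.5758, -0.1663, 0.1758]
orientation: [-0.654, -0.269, 0.655, -0.267]
wrist_force: [-0.5, -0.2, -3.2]
grip_width: 0.0424
```

```bash
python3 - <<'E'
from nx import *
tool()
E
```

```text
22.73 roll vs base [  7.9  -1.9 -26.6] Ftool [ 3.22 -0.24  0.48] Ttool [-0.018  0.018  0.039] g 0.0424 q6 0.37 tau6 -0.0 p [ 0.5758 -0.1663  0.1758]
```

Call:
{"api": "step_arm", "payload": {"motion": [{"dp": [0.08, 0, 0], "twist": [0, 0, 0]}, {"dp": [0.16, 0, 0], "twist": [0, 0, 0]}, {"dp": [0.24, 0, 0], "twist": [0, 0, 0]}, {"dp": [0.3, 0, 0], "twist": [0, 0, 0]}, {"dp": [0.3, 0, 0], "twist": [0, 0, 0]}]}}

```text
clock: 23.35
position: [0.5761, -0.1664, 0.1742]
orientation: [-0.654, -0.269, 0.655, -0.268]
wrist_force: [-1.8, 0.8, 4.7]
grip_width: 0.0424
```

```bash
python3 - <<'E'
from nx import *
tool()
E
```

```text
23.35 roll vs base [  7.9  -1.9 -26.5] Ftool [-4.74 -1.81  0.75] Ttool [-0.017 -0.265 -0.48 ] g 0.0424 q6 0.37 tau6 -0.001 p [ 0.5761 -0.1664  0.1742]
```

On the board. The vertical force changed by about 8 N. Releasing and retracting upward.

Call:
{"api": "step_arm", "payload": {"motion": [{"dp": [0, 0, 0], "twist": [0, 0, 0]}, {"dp": [0, 0, 0], "twist": [0, 0, 0]}, {"dp": [0, 0, 0], "twist": [0, 0, 0]}, {"dp": [-2, 0, 0], "twist": [0, 0, 0]}, {"dp": [-6, 0, 0], "twist": [0, 0, 0]}], "fingers": 75}}

```text
clock: 23.98
position: [0.5745, -0.1658, 0.2307]
orientation: [-0.652, -0.27, 0.656, -0.266]
wrist_force: [-0.2, 0.0, 0.3]
grip_width: 0.0661
```

Call:
{"api": "step_arm", "payload": {"motion": [{"dp": [-3, 0, 2], "twist": [0, 0, 0]}, {"dp": [-5, 1, 8], "twist": [0, 0, 0]}, {"dp": [-5, 2, 14], "twist": [0, 0, 0]}, {"dp": [-5, 2, 20], "twist": [0, 0, 0]}, {"dp": [-5, 2, 20], "twist": [0, 0, 0]}]}}

```text
clock: 24.6
position: [0.4452, -0.3241, 0.2827]
orientation: [-0.654, -0.267, 0.656, -0.266]
wrist_force: [-0.3, 1.6, 0.2]
grip_width: 0.0662
```

```bash
python3 - <<'E'
from nx import *
from workcell import read_camera
tool()
c=read_camera("scene");np.savez("scene12.npz",**c);crop(c,150,100,310,240,5,"pics/scene12.png")
c=read_camera("top");np.savez("top12.npz",**c);crop(c,120,110,280,270,4.5,"pics/top12.png")
z=cloud(c)
for n,p in(("red",(.5926,-.0879)),("green",(.576,-.166))):
    m=(c["frame"].max(-1)<70)&(z[...,2]>.18)&(z[...,2]<.21)&(np.hypot(z[...,0]-p[0],z[...,1]-p[1])<.028)
    P=z[m]
    if len(P)<20: print(n,len(P));continue
    q=np.linalg.svd(P-P.mean(0))[2][2];d=P.mean(0)-SH
    print(n,len(P),P.mean(0).round(4),"shelf",(d@XSH).round(4),(d@YSH).round(4),d[2].round(4),"n",q.round(3))
E
```

```text
24.6 roll vs base [  8.3  -2.  -26.6] Ftool [-0.24 -1.32 -0.92] Ttool [-0.047  0.008 -0.035] g 0.0662 q6 0.01 tau6 -0.17 p [ 0.4452 -0.3241  0.2827]
red 448 [ 0.5925 -0.0879  0.1929] shelf -0.0058 -0.0013 0.1074 n [ 0.059  0.053 -0.997]
green 436 [ 0.5705 -0.1653  0.1931] shelf -0.0099 -0.0816 0.1076 n [ 0.035  0.035 -0.999]
```

View pics/scene12.png

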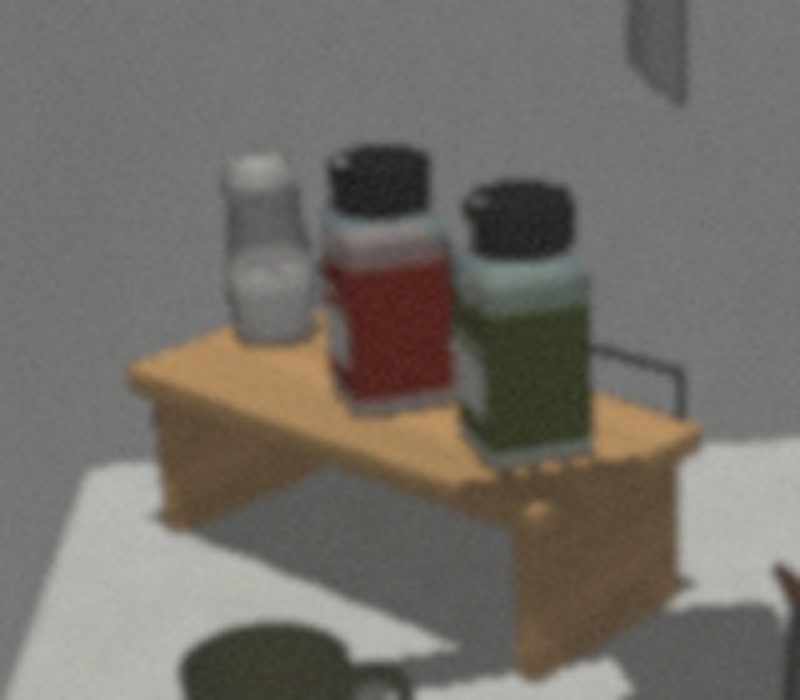

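View pics/top12.png

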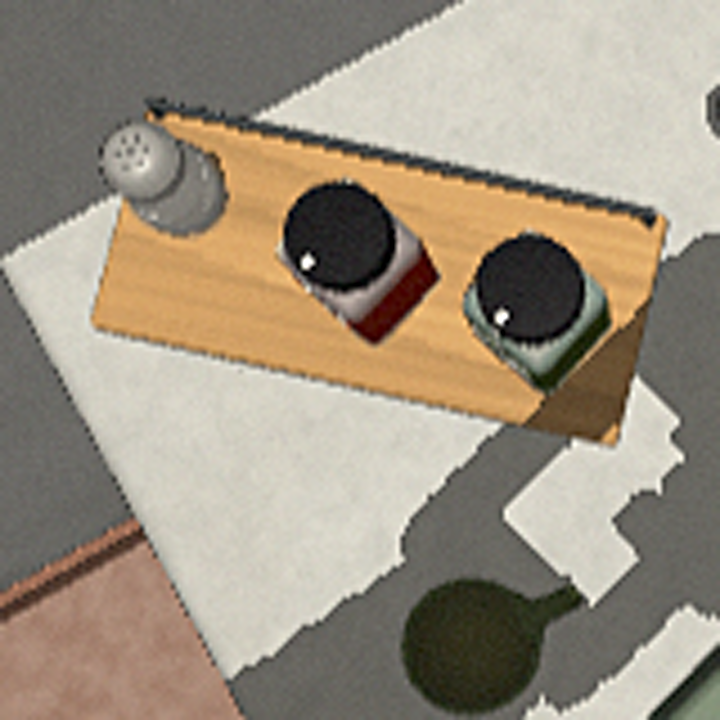

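```bash
python3 - <<'E'
from nx import *
for f in("top0.npz","top12.npz"):
    c=load(f);z=cloud(c);fr=c["frame"].astype(int)
    m=(abs(z[...,2]-.0855)<.004)&(fr[...,2]>fr[...,0]+40)&(z[...,0]>.5)&(z[...,1]>-.23);P=z[m];A=np.c_[P[:,:2],np.ones(len(P))];k=np.linalg.lstsq(A,P[:,2],rcond=None)[0];print(f,"board slopes",k[:2].round(3))
    m=(z[...,2]>.03)&(z[...,2]<.06)&(abs(z[...,0]-.43)<.05)&(abs(z[...,1]+.13)<.06);print("cup",np.median(z[m],0).round(4))
    m=(z[...,2]>.12)&(z[...,2]<.2)&(abs(z[...,0]-.625)<.04)&(abs(z[...,1]-.0)<.035);print("shaker",np.median(z[m],0).round(4))
c=load("top12.npz");z=cloud(c)
for n,p in(("red",(.5926,-.0879)),("green",(.5705,-.1653))):
    for rr in(.016,.019):
        m=(c["frame"].max(-1)<70)&(abs(z[...,2]-.193)<.006)&(np.hypot(z[...,0]-p[0],z[...,1]-p[1])<rr);P=z[m];A=np.c_[P[:,:2]-p,np.ones(len(P))];print(n,rr,len(P),np.linalg.lstsq(A,P[:,2],rcond=None)[0].round(4))
E
```

```text
top0.npz board slopes [0. 0.]
cup [ 0.4381 -0.1371  0.0461]
shaker [ 0.6269 -0.0044  0.1641]
top12.npz board slopes [ 0.001 -0.   ]
cup [ 0.4381 -0.1378  0.046 ]
shaker [ 0.6267 -0.0044  0.1642]
red 0.016 233 [-0.0039 -0.0009  0.1935]
red 0.019 332 [0.0045 0.0005 0.1935]
green 0.016 237 [-0.0154  0.0174  0.1935]
green 0.019 330 [-0.009   0.0095  0.1935]
```

Both jars are upright to within 0.02 rad, and the cup and shaker haven't moved. Handing in.

```bash
python3 - <<'E'
from workcell import job_done,monitor
print(monitor.state()["qd"].round(3)); print(job_done())
E
```

```text
[ 0.038  0.007 -0.003  0.001  0.003 -0.001]
the job is handed in; nothing more can be done
None
```

Both jars are standing upright on the shelf with their lids tight. I handed the job in at about 25 s of the 48 s, and the hand-in gave no verdict.

- **Green lid:** it was loose, with its dash about 27° (roughly 0.45 rad) off. I screwed it home in the stand until the twisting torque rose from about 0.03 to 0.49 N m. A second test just before lifting gave 0.45 N m, and its dash then pointed to the front to within about 6°.
- **Red lid:** it was home or nearly so. One camera put its dash about 7° off and the other about −3°. I turned it clockwise anyway until the torque reached 0.51 N m, so I can't say for certain whether it was slightly loose.
- **Positions on the shelf:** measured at the lid top, red stands at about x −6, y −1 mm from the board's middle and green at about x −10, y −82 mm. Both lid tops are about 107.5 mm above the board.
- **Bystanders:** the cup and the salt shaker measured within 1 mm of where they started. The gripper was clear of everything at the end.

Three readings disagreed:
- **Camera offset:** the two cameras placed the lids 3–5 mm apart.
- **Lid tilt:** a first fit of the lid tops suggested tilts of up to about 0.08 rad. A cleaner fit without the edge pixels gave 0.02 rad or less.
- **Second grip on green:** my first re-grip was about 6 mm off centre, so I opened the fingers and re-centred before lifting.

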